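File the bead boxes on edge in the corner of the case

TASK

Put the beads away: first push the pink bead box that stands loose in the wooden filing case into its corner, tight against both the end wall that carries the brass pull and the long wall nearest the robot. Then take the blue bead box from the sloping rack, set it down without dropping it and file it the same way, on edge with its coloured strip up, its face packed against the pink box and its end against that same long wall. Leave the amber box, the glue bottle and the varnish jar where they are.

Things in the scene. Friction and masses are not known exactly. Their poses are not given: they have to be found in the camera images.
- pink_box: Rigid lidded bead box, 66 (x, length) by 28 (y, thickness, lid at +y) by 58 mm (z, up when on edge), 100 to 200 g; origin: centre of the edge face it stands on. White tray, pink beads, pink strip on the top edge (z = 58). Starts on edge in the case, up to 7 deg askew, length across the case, 50 to 120 mm from its final place.
- blue_box: Rigid lidded bead box, 66 (x, length) by 28 (y, thickness, lid at +y) by 58 mm (z, up when on edge), 100 to 200 g; origin: centre of the edge face it stands on. White tray, blue beads, blue strip on the top edge (z = 58). Leans in the rack, its z axis 35 deg off vertical, to the rack's +x, length along the rack's y, lid up. To be filed.
- amber_box: Rigid lidded bead box, 66 (x, length) by 28 (y, thickness, lid at +y) by 58 mm (z, up when on edge), 100 to 200 g; origin: centre of the edge face it stands on. White tray, amber beads, amber strip on the top edge (z = 58). Leans in the rack, its z axis 35 deg off vertical, to the rack's +x, length along the rack's y, lid up. Bystander; it and blue may have either place.
- case: Open wooden filing case, fixed, left or right of the middle, yaw up to 14 deg. Outside 98 (x) by 206 (y) by 64 mm high, walls and floor 8 mm, inside 82 by 190. Origin: centre of its underside. -y end wall: brass pull (a bow 17 mm out, 24 mm up) and brass inlay on its rim. -x long wall: nearest the robot. Boxes stand across it, length along its x; the 82 mm leaves no room for fingers at their ends.
- corner (a point): The reference corner: inside corner of the case at floor level, between the brass-pull end wall and the long wall nearest the robot; at (-41, -95, 8) mm in the case's frame, with the case's axes. Boxes packed home have their origins at (+33, +14, 0) (pink) and (+33, +42, 0) mm (blue) from it along those axes. A standing box is 2 mm higher than the walls.
- rack: Sloping plywood rack, fixed, front (-x) to the robot, on the other side from the case, yaw up to 14 deg. Base 96 (x, -50 to 46) by 240 by 10 mm; origin: centre of its underside. Two tongues rising at 55 deg to +x, at y = -58, +58, 44 mm wide, 72 mm high: a box's ends overhang by 11 mm and can be pinched there; its middle is at (-19, +-58, 50). Between its front and the robot the table is free.
- glue: Green squeeze bottle with a white nozzle, 38 mm across, 104 mm high, standing at the far side of the table. Origin: centre of its underside. Bystander.
- jar: White varnish jar with a black lid, 46 mm across, 50 mm high, standing at the far side of the table. Origin: centre of its underside. Bystander.
Things that resemble listed ones, but are neither listed nor needed, are in the scene too. What is shaped like the blue_box but turquoise is not meant.

How it is judged:
By the outcome, as a careful person would: the job done as asked, in the order asked, and still so for the second after the job is handed in, with the robot touching nothing.
It also fails if it takes over 72 s, if anything falls off the work surface, if the arm or the gripper's body presses on something with over 40 N, if the wrist force passes 120 N, or if a joint passes its speed limit or range.

ROBOT

A 6-joint arm with a two-finger parallel gripper is mounted at the origin on the work surface. World frame = base frame: x ahead of the robot, y to its left, z up, the work surface at z = 0. Lengths are in m, angles in rad, forces in N, time in s.
With the tool pointing down it reaches from about 0.35 to 0.775 m from the base axis. Payload 7.3 kg.
Tool frame: the origin (TCP) lies at the very end of the fingers, on their centre line; the grasp point (between the pads) lies 19 mm behind it; z points along the fingers, y is the line along which they close (so a half turn about z gives the same grasp; the last joint's range is limited). The gripper opens to 92 mm and grips with 3 to 60 N. Pads are 19 mm wide; open, the fingers measure 130 mm over their backs; the gripper's body (75 mm by 190 mm) begins 47 mm behind the grasp point.
Start: joints at [-1.394, 0.342, 1.524, -0, 1.275, -0.146], TCP at [0.167, -0.498, 0.227] pointing down, gripper open.
Joint ranges: [-2.53, 2.53], [-0.77, 2.02], [0.04, 2.7], [-1, 4.14], [0.28, 2.66], [-3.11, 3.11]. Speed limits (rad/s): [2.57, 2.57, 3.14, 3.14, 3.14, 3.14].

INTERFACE

Orientations are given as [roll, pitch, yaw] about the fixed x, y, z axes, in that order (R = Rz(yaw) Ry(pitch) Rx(roll)).
In Python, from cell import observe, read_camera, get_calibration, hand_in, search_frame gives the robot as it stands.
- The arm moves only by the tool step_arm, never from a script. Its argument "commands" is a list of rows, each an object with "translation": the shift along the tool's x, y, z in mm, a list of three; "roll": the turn about the tool's z in rad. In form: [{"translation": [x, y, z], "roll": roll}, ...]. A call has 1 to 20 rows; each row shifts and turns the commanded pose from where the row before left it, along the tool's axes as they then stand; what a row does not reach is not made up. A row lasts 1/12 s, in which the tool goes at most 41.7 mm and 7.16 degrees, less where a joint would pass 70% of its speed; a pose out of reach is approached as far as the arm can. A call is refused whole if a number of a shift passes 41.7 or a number of a turn 0.125, either way. A call with a gripper value outside its range is refused whole. "fingers" is the opening, from 0 (shut) to 1 (fully open), set as the call begins (left out, the last holds). The fingers move at their own pace and stop on an object; "grip_force" is the grip in N (left out, the last holds). Time passes only in rows, so rows that do not move let the fingers close. It gives the time, the measured TCP pose, the force, the opening and the grip force at its end, in the units of the state.
- observe(): the state, without advancing time (a new reading comes with each control period).
- read_camera(name): name is "scene" or "top"; returns the picture (400x640x3 uint8, red, green, blue); there is no depth.
- get_calibration(name): a dict with "camera_matrix" (3x3 intrinsics, pixels), "dist_coeffs" ([k1, k2, p1, p2, k3] as OpenCV has them; the pictures are not rectified), "world_from_camera" (4x4, takes a point from camera to world coordinates). Camera axes: x right, y up, looking along -z (the intrinsics and any distortion apply to the point x, -y, -z); pixel columns grow to the right and rows downward; lengths in m; the calibration is good to about 2 mm. A picture is of the moment at which its call begins. get_calibration takes no time and is no camera call.
- hand_in(): hands the job in; it is judged then, once.
Trained networks look in the newest picture that a camera, given by its name, has taken for a name from the list of things; names that differ only in an ending like _2 or _b are one class to them, and where a whole thing is asked for, a point or a joint stands for the part that bears it (a point fixed in the world has none). Each returns a list of dicts, best first, with "confidence" (0 to 1); they miss things now and then, are a little off and sometimes report something else, mostly with a low value. They report only what shows in the picture. A call takes as long as a camera call. They do not tell look-alikes from the thing itself.
- search_frame(camera, name): "at" ([x, y, z] in m, in world coordinates, good to about 4 mm: the middle of the surface that is visible of it).
The state is a dict: "time": time; "qpos": joint angles; "qvel": joint speeds; "joint_efforts": joint torques, N m; "tool_pos": TCP position; "tool_rot": TCP orientation; "contact_force": force on the tool from outside, world axes, zero at the start; "torque": the same for the moment, N m; "opening": finger opening in m; "grip_force": force on a finger pad.
Only numpy, scipy, OpenCV 4.12 (cv2) and the standard library are available. Lean on these libraries where they do the work, as an engineer would, in place of code of your own. Each camera call takes 0.05 s, during which the arm holds its last target. There are 200 camera calls.

## Working session

There is one attempt and no reset: what is moved stays moved. The work goes in short steps, Python scripts to look and compute and a tool call to move; the robot and the scene stay as the last step left them, time stands still between calls to the robot, and variables do not carry over. Pictures are saved under pics/ and viewed, at most 10 in all, crops included, and the job is handed in when it is done.

Besides the shell and the picture viewer there is one more tool, called after "Emit:" by a JSON object that holds its "fn" and its "kwargs". step_arm: Moves the arm, as the interface text tells. Its arguments: {"type":"object","properties":{"commands":{"type":"array"},"fingers":{"type":"number"},"grip_force":{"type":"number"}},"required":["commands"]}

```bash
mkdir -p pics; ls; python3 - <<'E'
from cell import *
import cv2,numpy as np
for c in("scene","top"):
    im=read_camera(c); cv2.imwrite(f"pics/{c}0.png",im[:,:,::-1])
    k=get_calibration(c); print(c,np.round(k["camera_matrix"],1).tolist(),np.round(k["dist_coeffs"],3),np.round(k["world_from_camera"],3).tolist())
    for n in("pink_box","blue_box","amber_box","case","rack","glue","jar"):
        print(n,[(np.round(d["at"],3).tolist(),round(d["confidence"],2)) for d in search_frame(c,n)][:4])
print(observe())
E
```

```text
pics
scene [[507.3, 0.0, 316.5], [0.0, 507.3, 191.0], [0.0, 0.0, 1.0]] [-0.069  0.     0.     0.     0.   ] [[-0.091, -0.658, 0.747, 1.413], [0.996, -0.049, 0.079, 0.136], [-0.016, 0.751, 0.66, 0.793], [0.0, 0.0, 0.0, 1.0]]
pink_box [([0.596, -0.204, 0.067], 0.72)]
blue_box [([0.6, 0.251, 0.074], 0.91), ([0.465, 0.314, 0.028], 0.74), ([0.461, 0.192, 0.027], 0.66)]
amber_box [([0.578, 0.141, 0.074], 0.73)]
case [([0.635, -0.175, 0.033], 0.87), ([0.598, 0.251, 0.075], 0.27)]
rack [([0.608, 0.193, 0.012], 0.85)]
glue [([0.75, -0.086, 0.052], 0.76)]
jar [([0.758, 0.122, 0.051], 0.86)]
top [[394.9, 0.0, 323.5], [0.0, 394.9, 200.9], [0.0, 0.0, 1.0]] [0.019 0.    0.    0.    0.   ] [[-0.026, 0.997, -0.075, 0.513], [-1.0, -0.026, 0.004, 0.017], [0.002, 0.075, 0.997, 0.953], [0.0, 0.0, 0.0, 1.0]]
pink_box [([0.6, -0.201, 0.067], 0.94)]
blue_box [([0.448, 0.313, 0.031], 0.9), ([0.582, 0.247, 0.067], 0.77), ([0.454, 0.185, 0.03], 0.74)]
amber_box [([0.564, 0.138, 0.063], 0.7)]
case [([0.595, -0.176, 0.007], 0.77)]
rack [([0.605, 0.19, 0.01], 0.62)]
glue [([0.732, -0.087, 0.067], 0.62)]
jar [([0.742, 0.119, 0.05], 0.65)]
{'time': 0.8, 'qpos': array([-1.39401521e+00,  3.41955039e-01,  1.52409195e+00,  4.81781251e-06,
        1.27541243e+00, -1.45983084e-01]), 'qvel': array([ 0.00051144, -0.0006157 ,  0.00052707,  0.00073838, -0.0009314 ,
       -0.0012535 ]), 'joint_efforts': array([-2.42761438e-03, -4.31096506e+01, -2.44473070e+01,  7.16527412e-02,
        4.82988521e-02, -3.96197890e-05]), 'tool_pos': array([ 0.16655864, -0.49789859,  0.22676668]), 'tool_rot': array([3.14146017e+00, 1.48197707e-05, 3.22762803e-01]), 'contact_force': array([-0.87121211, -0.02458029, -0.00387703]), 'torque': array([ 0.08546477, -0.00881371, -0.00035703]), 'grip_force': 0.0, 'opening': 0.09178160993060384}
```

View pics/top0.png

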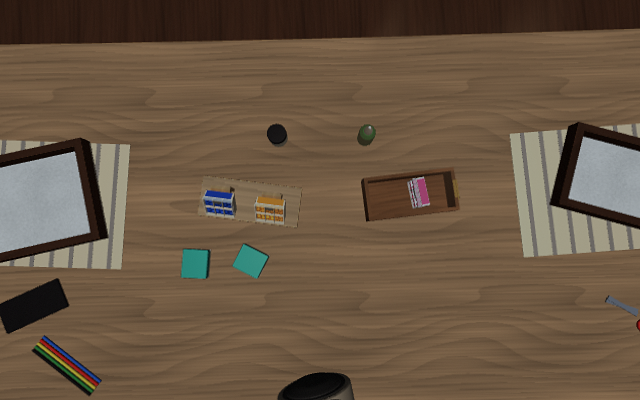

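View pics/scene0.png

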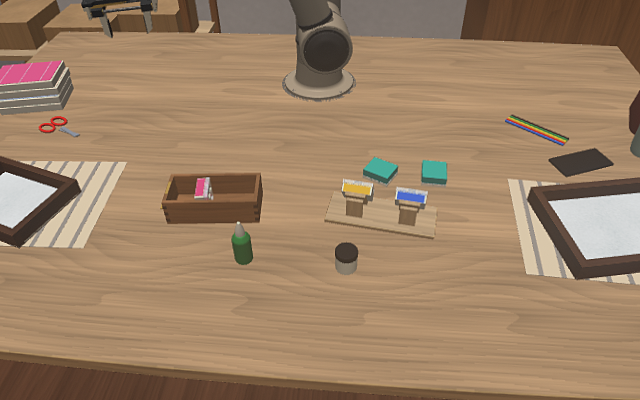

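The top view shows the case at (410,195) with its brass end to the right, and the pink box in it at (419,192). The rack is at (250,200). Three things could be "blue":
- **(219,203), on the rack, blue beads:** this fits the description.
- **(195,264) and (251,260), turquoise, flat on the table:** these are look-alikes.

I'll enlarge to confirm.

```bash
python3 - <<'E'
import cv2
im=cv2.imread("pics/top0.png")
a=cv2.resize(im[160:280,170:310],None,fx=4,fy=4,interpolation=cv2.INTER_CUBIC)
b=cv2.resize(im[160:230,355:465],None,fx=7,fy=7,interpolation=cv2.INTER_CUBIC)
cv2.imwrite("pics/ca.png",a);cv2.imwrite("pics/cb.png",b)
E
```

```text
(no output)
```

View pics/ca.png

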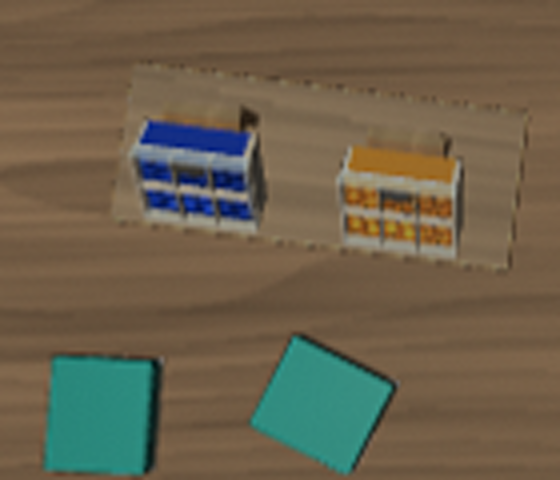

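View pics/cb.png

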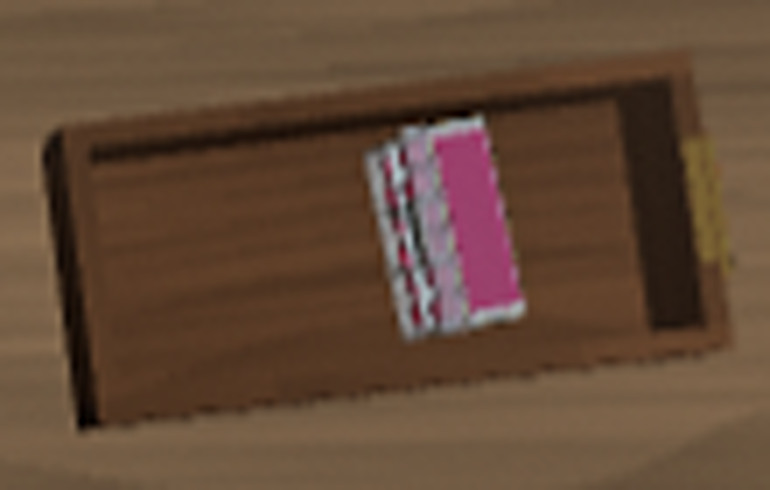

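Confirmed: the rack box at crop (195,170) is deep blue with beads and a strip. The turquoise ones lie flat on the table. Next I fit the poses from corner pixels.

```bash
cat > h.py <<'E'
import numpy as np,cv2
from cell import *
from scipy.optimize import least_squares
def ray(c,uv):
    k=get_calibration(c);p=cv2.undistortPoints(np.array(uv,float).reshape(-1,1,2),np.array(k["camera_matrix"]),np.array(k["dist_coeffs"])).reshape(-1,2)
    T=np.array(k["world_from_camera"]);d=np.c_[p[:,0],-p[:,1],-np.ones(len(p))]@T[:3,:3].T
    return T[:3,3],d
def onz(c,uv,z):
    o,d=ray(c,uv);z=np.broadcast_to(z,len(d));return o+d*((z-o[2])/d[:,2])[:,None]
def rect(P,M):  # fit x,y,yaw so that M (local xy) maps to P
    M=np.array(M,float)
    f=lambda q:(np.c_[np.cos(q[2])*M[:,0]-np.sin(q[2])*M[:,1]+q[0],np.sin(q[2])*M[:,0]+np.cos(q[2])*M[:,1]+q[1]]-P[:,:2]).ravel()
    r=least_squares(f,[.6,0,0]);return r.x,r.fun.reshape(-1,2)
def toloc(q,p):
    d=np.array(p)[...,:2]-q[:2];c,s=np.cos(q[2]),np.sin(q[2]);return np.stack([c*d[...,0]+s*d[...,1],-s*d[...,0]+c*d[...,1]],-1)
E
python3 - <<'E'
from h import *
np.set_printoptions(precision=4,suppress=True)
A=lambda uv:(np.array(uv)+.5)/4-.5+[170,160]
B=lambda uv:(np.array(uv)+.5)/7-.5+[355,160]
P=onz("top",B([(62,130),(100,425),(732,347),(690,55)]),.064)
q,r=rect(P,[(.049,.103),(-.049,.103),(-.049,-.103),(.049,-.103)]);print("case",q,np.rad2deg(q[2]),"\n",r*1e3)
P=onz("top",B([(403,130),(482,116),(524,310),(440,332)]),.066)
p,r=rect(P,[(.033,.014),(.033,-.014),(-.033,-.014),(-.033,.014)]);print("pink",p,np.rad2deg(p[2]),"\n",r*1e3,"in case",toloc(q,p))
P=onz("top",A([(138,65),(527,112),(510,268),(113,218)]),.01)
k,r=rect(P,[(.046,.12),(.046,-.12),(-.05,-.12),(-.05,.12)]);print("rack",k,np.rad2deg(k[2]),"\n",r*1e3)
s,c=np.sin(np.deg2rad(35)),np.cos(np.deg2rad(35))
# blue: top edge front/back corners
def bc(t,e,h): return (-.019+h*s-t*c, .058+e, .05+h*c+t*s)
C=[bc(-.014,.033,.029),bc(-.014,-.033,.029),bc(.014,.033,.029),bc(.014,-.033,.029),bc(.014,-.033,-.029),bc(.014,.033,-.029)]
P=onz("top",A([(148,122),(252,134),(138,152),(246,160),(252,232),(148,220)]),[c_[2] for c_ in C])
b,r=rect(P,[c_[:2] for c_ in C]);print("rack via blue",b,np.rad2deg(b[2]),"\n",r*1e3)
for n,z in(("q",q),("p",p),("k",k),("b",b)): print(n,z.tolist())
E
```

```text
case [ 0.5913 -0.1846  0.0946] 5.420952065937882 
 [[ 0.9101  0.6556]
 [-0.9038  0.3807]
 [-1.2699 -0.8068]
 [ 1.2636 -0.2294]]
pink [ 0.5961 -0.2058  0.1578] 9.043710233291609 
 [[ 0.1416  1.2487]
 [ 0.6638 -0.7316]
 [-1.3915 -0.4578]
 [ 0.586  -0.0594]] in case [ 0.0027 -0.0215]
rack [ 0.5905  0.1886 -0.1488] -8.527502078193296 
 [[ 1.9296  2.0617]
 [ 0.6944 -2.6278]
 [-1.1037 -0.5623]
 [-1.5204  1.1284]]
rack via blue [ 0.5924  0.1903 -0.1395] -7.992879366050079 
 [[ 2.9082  2.7926]
 [ 2.0258 -4.2261]
 [-1.5233  5.0993]
 [-4.7239 -0.8419]
 [ 0.3481 -4.0262]
 [ 0.965   1.2024]]
q [0.5913146553744748, -0.18464508777197491, 0.09461346214340478]
p [0.5960560489341498, -0.20576224484043226, 0.15784252016724307]
k [0.5904600248961034, 0.18864075843181907, -0.14883298823513194]
b [0.592374879070864, 0.19029008273366113, -0.13950206165229095]
```

```bash
cat >> h.py <<'E'
CASE=np.array([.5913,-.1846,.0946]);PINK=np.array([.5961,-.2058,.1578]);RACK=np.array([.5910,.1892,-.1465])
def glob(q,x,y):
    c,s=np.cos(q[2]),np.sin(q[2]);return np.array([q[0]+c*x-s*y,q[1]+s*x+c*y])
def go(xy,z,yaw=None,ps=None):
    "turn first, then the shift in tool axes (mm)"
    if ps is None:
        s=observe();ps=(s["tool_pos"],s["tool_rot"][2])
    p,y0=ps; yaw=y0 if yaw is None else yaw
    d=np.array([*xy,z])-p;c,s=np.cos(yaw),np.sin(yaw)
    v=1e3*np.array([c*d[0]+s*d[1],s*d[0]-c*d[1],-d[2]])
    print("roll %.3f shift %s rows>=%d"%(y0-yaw,np.round(v,1),np.ceil(abs(v).max()/41)))
E
python3 -c "
from h import *
go(PINK[:2],.12,PINK[2])"
```

```text
roll 0.165 shift [ 470.1 -221.   106.8] rows>=12
```

Emit:
{"fn": "step_arm", "kwargs": {"commands": [{"translation": [0, 0, 0], "roll": 0.083}, {"translation": [0, 0, 0], "roll": 0.082}, {"translation": [29.4, -13.8, 6.7], "roll": 0}, {"translation": [29.4, -13.8, 6.7], "roll": 0}, {"translation": [29.4, -13.8, 6.7], "roll": 0}, {"translation": [29.4, -13.8, 6.7], "roll": 0}, {"translation": [29.4, -13.8, 6.7], "roll": 0}, {"translation": [29.4, -13.8, 6.7], "roll": 0}, {"translation": [29.4, -13.8, 6.7], "roll": 0}, {"translation": [29.4, -13.8, 6.7], "roll": 0}, {"translation": [29.4, -13.8, 6.7], "roll": 0}, {"translation": [29.4, -13.8, 6.7], "roll": 0}, {"translation": [29.4, -13.8, 6.7], "roll": 0}, {"translation": [29.4, -13.8, 6.7], "roll": 0}, {"translation": [29.4, -13.8, 6.7], "roll": 0}, {"translation": [29.4, -13.8, 6.7], "roll": 0}, {"translation": [29.4, -13.8, 6.7], "roll": 0}, {"translation": [29.4, -13.8, 6.7], "roll": 0}], "fingers": 0.65, "grip_force": 15}}

```text
time: 2.3
tool_pos: [0.5977, -0.2048, 0.1191]
tool_rot: [3.141, 0.0, 0.158]
contact_force: [0.7, -0.8, 0.3]
opening: 0.0597
grip_force: 0.0
```

```bash
python3 -c "
from h import *
print(observe()['time'],observe()['tool_pos'],observe()['opening'])
go(PINK[:2],.020,PINK[2])"
```

```text
2.3 [ 0.59765429 -0.20479858  0.11913516] 0.059741712589907105
roll 0.000 shift [-1.7  0.7 99.1] rows>=3
```

Emit:
{"fn": "step_arm", "kwargs": {"commands": [{"translation": [-1, 0.7, 33], "roll": 0}, {"translation": [0, 0, 33], "roll": 0}, {"translation": [0, 0, 20], "roll": 0}, {"translation": [0, 0, 13], "roll": 0}, {"translation": [0, 0, 0], "roll": 0}]}}

```text
time: 2.72
tool_pos: [0.5935, -0.2057, 0.0169]
tool_rot: [-3.138, 0.005, 0.158]
contact_force: [-1.6, 0.7, -0.1]
opening: 0.0595
grip_force: 0.0
```

Emit:
{"fn": "step_arm", "kwargs": {"commands": [{"translation": [0, 0, 0], "roll": 0}, {"translation": [0, 0, 0], "roll": 0}, {"translation": [0, 0, 0], "roll": 0}, {"translation": [0, 0, 0], "roll": 0}, {"translation": [0, 0, 0], "roll": 0}, {"translation": [0, 0, 0], "roll": 0}], "fingers": 0, "grip_force": 12}}

```text
time: 3.22
tool_pos: [0.5959, -0.2069, 0.0215]
tool_rot: [3.141, -0.001, 0.158]
contact_force: [-0.0, 0.4, 4.3]
opening: 0.0276
grip_force: 12.0
```

Emit:
{"fn": "step_arm", "kwargs": {"commands": [{"translation": [0, 0, 0], "roll": 0.063}, {"translation": [0, 10, 0], "roll": 0}, {"translation": [0, 10, 0], "roll": 0}, {"translation": [0, 8, 0], "roll": 0}, {"translation": [-4, 0, 0], "roll": 0}, {"translation": [-4, 0, 0], "roll": 0}, {"translation": [-2, 0, 0], "roll": 0}, {"translation": [0, 0, 0], "roll": 0}]}}

```text
time: 3.88
tool_pos: [0.589, -0.2369, 0.0215]
tool_rot: [3.139, -0.003, 0.095]
contact_force: [2.0, -1.6, 4.3]
opening: 0.0281
grip_force: 12.0
```

Emit:
{"fn": "step_arm", "kwargs": {"commands": [{"translation": [-1, 0, 0], "roll": 0}, {"translation": [-1, 0, 0], "roll": 0}, {"translation": [0, 0, 0], "roll": 0}]}}

```text
time: 4.13
tool_pos: [0.5889, -0.2369, 0.0215]
tool_rot: [3.138, -0.006, 0.095]
contact_force: [8.7, -3.2, 0.9]
opening: 0.0281
grip_force: 12.0
```

Emit:
{"fn": "step_arm", "kwargs": {"commands": [{"translation": [0, 0, 0], "roll": 0}, {"translation": [0, 0, 0], "roll": 0}, {"translation": [0, 0, -15], "roll": 0}, {"translation": [0, 0, -30], "roll": 0}, {"translation": [0, 0, -20], "roll": 0}, {"translation": [0, -20, 0], "roll": 0}, {"translation": [0, -28, 0], "roll": 0}, {"translation": [0, 0, 0], "roll": 0}], "fingers": 0.41}}

```text
time: 4.8
tool_pos: [0.58, -0.1838, 0.085]
tool_rot: [-3.138, 0.003, 0.097]
contact_force: [0.2, 0.4, -0.5]
opening: 0.0376
grip_force: 0.0
```

Emit:
{"fn": "step_arm", "kwargs": {"commands": [{"translation": [0, 0, 0], "roll": 0}, {"translation": [0, 0, 0], "roll": 0}, {"translation": [0, 0, 0], "roll": 0}, {"translation": [0, 0, 0], "roll": 0}, {"translation": [0, 0, 30], "roll": 0}, {"translation": [0, 0, 25], "roll": 0}, {"translation": [0, 0, 12], "roll": 0}, {"translation": [0, 0, 0], "roll": 0}], "fingers": 0}}

```text
time: 5.47
tool_pos: [0.5796, -0.1876, 0.0153]
tool_rot: [-3.139, 0.006, 0.094]
contact_force: [-0.0, -0.0, 0.2]
opening: 0.0002
grip_force: 0.0
```

```bash
python3 -c "
from h import *
s=observe();print(s['tool_pos'],s['opening'],toloc(CASE,s['tool_pos']),s['contact_force'])
im=read_camera('top');cv2.imwrite('pics/t1.png',cv2.resize(im[150:240,345:475,::-1],None,fx=6,fy=6,interpolation=cv2.INTER_CUBIC))"
```

```text
[ 0.57961073 -0.18764477  0.01529764] 0.00016786695362793044 [-0.01192461 -0.001927  ] [-0.03088777 -0.02191804  0.23557607]
```

View pics/t1.png

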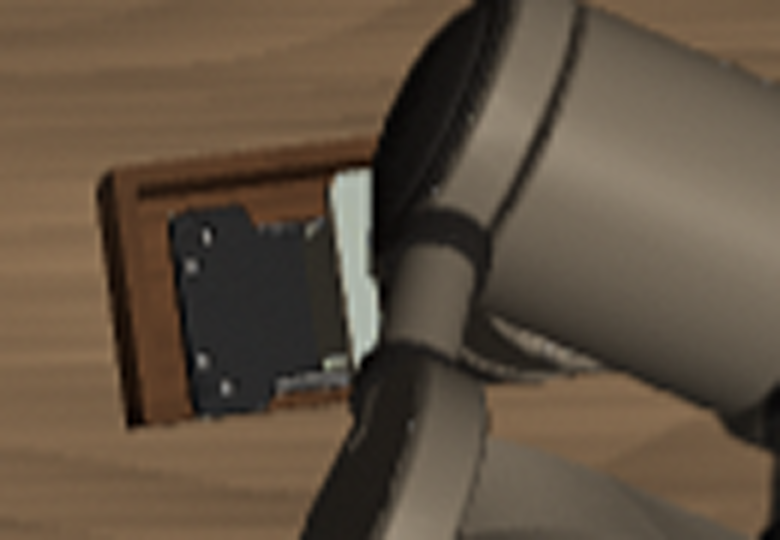

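The arm hides the box, as expected. I push toward the brass end and rely on force.

Emit:
{"fn": "step_arm", "kwargs": {"commands": [{"translation": [3, 8, 0], "roll": 0}, {"translation": [0, 8, 0], "roll": 0}, {"translation": [0, 7, 0], "roll": 0}, {"translation": [0, 7, 0], "roll": 0}, {"translation": [0, 6, 0], "roll": 0}, {"translation": [0, 4, 0], "roll": 0}, {"translation": [0, 2, 0], "roll": 0}, {"translation": [0, 0, 0], "roll": 0}]}}

```text
time: 6.18
tool_pos: [0.5886, -0.2302, 0.0185]
tool_rot: [3.141, -0.0, 0.094]
contact_force: [0.2, 1.1, -0.0]
opening: 0.0005
grip_force: 0.1
```

Emit:
{"fn": "step_arm", "kwargs": {"commands": [{"translation": [0, 2, 0], "roll": 0}, {"translation": [0, 2, 0], "roll": 0}, {"translation": [0, 0, 0], "roll": 0}]}}

```text
time: 6.43
tool_pos: [0.5886, -0.2321, 0.0183]
tool_rot: [-3.139, 0.001, 0.095]
contact_force: [0.2, 5.5, 1.5]
opening: 0.0001
grip_force: 3.0
```

Emit:
{"fn": "step_arm", "kwargs": {"commands": [{"translation": [0, 1.5, 0], "roll": 0}, {"translation": [0, 0, 0], "roll": 0}, {"translation": [0, 0, 0], "roll": 0}]}}

```text
time: 6.68
tool_pos: [0.5886, -0.2321, 0.0183]
tool_rot: [-3.138, 0.002, 0.096]
contact_force: [-1.3, 11.5, 3.1]
opening: 0.0005
grip_force: 5.6
```

Emit:
{"fn": "step_arm", "kwargs": {"commands": [{"translation": [0, -5, 0], "roll": 0}, {"translation": [0, -3, 0], "roll": 0}, {"translation": [0, 0, -30], "roll": 0}, {"translation": [0, 0, -40], "roll": 0}, {"translation": [0, 0, -40], "roll": 0}, {"translation": [0, 0, -35], "roll": 0}, {"translation": [0, -38, 0], "roll": 0.121}, {"translation": [0, -38, 0], "roll": 0.121}, {"translation": [0, -38, 0], "roll": 0}, {"translation": [0, -38, 0], "roll": 0}, {"translation": [0, -38, 0], "roll": 0}, {"translation": [0, -38, 0], "roll": 0}, {"translation": [0, -38, 0], "roll": 0}, {"translation": [0, -38, 0], "roll": 0}, {"translation": [0, 0, 0], "roll": 0}], "fingers": 1.0}}

```text
time: 7.93
tool_pos: [0.6195, 0.0808, 0.1635]
tool_rot: [-3.139, -0.001, -0.141]
contact_force: [-1.1, -0.3, -0.5]
opening: 0.0913
grip_force: 0.0
```

```bash
python3 -c "
from h import *
t=glob(RACK,-.027,.058);print(t)
go(t,.11,RACK[2])
im=read_camera('top');cv2.imwrite('pics/t2.png',im[:,:,::-1]);cv2.imwrite('pics/t2c.png',cv2.resize(im[160:230,355:465,::-1],None,fx=7,fy=7,interpolation=cv2.INTER_CUBIC))"
```

```text
[0.57275586 0.25052007]
roll 0.005 shift [ -71.  -161.    53.5] rows>=4
```

View pics/t2c.png

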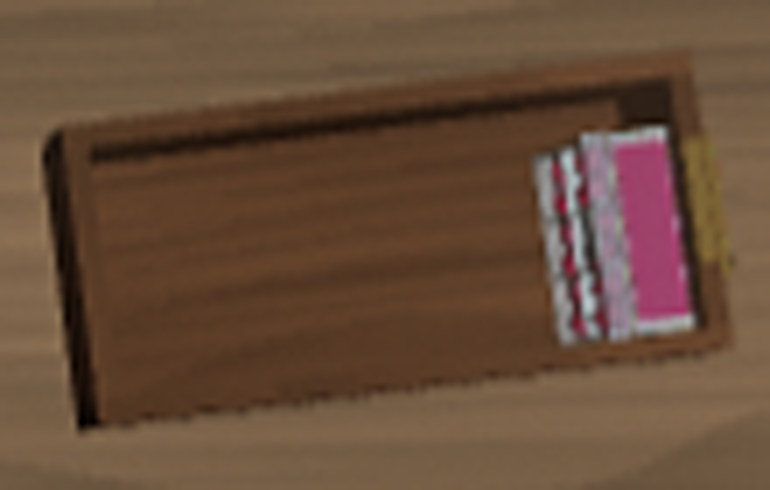

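```bash
cat >> h.py <<'E'
def prof(im,cam,x,ys,z,q=None):
    q=CASE if q is None else q
    k=get_calibration(cam);T=np.linalg.inv(np.array(k["world_from_camera"]))
    P=np.array([[*glob(q,a,b),z] for a,b in zip(np.broadcast_to(x,np.shape(ys)) if np.ndim(ys) else x,ys if np.ndim(ys) else np.full(len(x),ys))])
    C=P@T[:3,:3].T+T[:3,3];C=C*[1,-1,-1]
    uv=cv2.projectPoints(C,np.zeros(3),np.zeros(3),np.array(k["camera_matrix"]),np.array(k["dist_coeffs"]))[0].reshape(-1,2).astype(np.float32)
    return cv2.remap(im,uv[:,0].reshape(-1,1),uv[:,1].reshape(-1,1),cv2.INTER_LINEAR)[:,0]
E
python3 - <<'E'
from h import *
im=cv2.imread("pics/t2.png");ys=np.arange(-.050,-.110,-.0015)
a=np.mean([prof(im,"top",x,ys,.065) for x in np.arange(-.03,.005,.003)],0)
for y,v in zip(ys,a): print("%.1f %s"%(y*1e3,v.astype(int)),end="; ")
sc=read_camera("scene");cv2.imwrite("pics/s2.png",sc[:,:,::-1])
print()
xs=np.arange(-.055,.05,.0015)
a=np.mean([prof(im,"top",xs,y,.065) for y in np.arange(-.088,-.078,.003)],0)
for y,v in zip(xs,a): print("%.1f %s"%(y*1e3,v.astype(int)),end="; ")
cv2.imwrite('pics/s2c.png',cv2.resize(sc[160:230,150:270,::-1],None,fx=6,fy=6,interpolation=cv2.INTER_CUBIC))
E
```

```text
-50.0 [131 133 137]; -51.5 [111 112 122]; -53.0 [ 74  71 101]; -54.5 [ 60  51 100]; -56.0 [109 101 128]; -57.5 [155 152 151]; -59.0 [134 132 129]; -60.5 [83 83 90]; -62.0 [63 62 81]; -63.5 [ 96  92 107]; -65.0 [130 121 133]; -66.5 [140 127 144]; -68.0 [142 128 145]; -69.5 [142 128 143]; -71.0 [133 127 139]; -72.5 [123 113 142]; -74.0 [112  84 150]; -75.5 [107  68 156]; -77.0 [106  64 157]; -78.5 [106  65 157]; -80.0 [106  65 157]; -81.5 [106  65 158]; -83.0 [106  66 158]; -84.5 [107  65 158]; -86.0 [107  65 158]; -87.5 [109  66 161]; -89.0 [108  72 154]; -90.5 [ 79  63 114]; -92.0 [44 43 69]; -93.5 [26 36 52]; -95.0 [32 52 73]; -96.5 [ 43  75 100]; -98.0 [ 47  85 111]; -99.5 [ 48  86 113]; -101.0 [ 48  84 111]; -102.5 [ 50  88 114]; -104.0 [ 55  95 121]; -105.5 [ 63  97 122]; -107.0 [ 70  99 123]; -108.5 [ 74  99 125]; 
-55.0 [ 76 102 128]; -53.5 [ 75 101 126]; -52.0 [ 73  98 123]; -50.5 [ 65  87 111]; -49.0 [52 72 97]; -47.5 [41 61 89]; -46.0 [42 65 97]; -44.5 [ 44  68 103]; -43.0 [ 42  67 101]; -41.5 [ 65  86 111]; -40.0 [107 119 130]; -38.5 [148 152 154]; -37.0 [154 147 164]; -35.
[... 410 characters left out ...]
9]; -5.5 [108  67 158]; -4.0 [107  66 158]; -2.5 [107  65 158]; -1.0 [107  66 158]; 0.5 [106  66 158]; 2.0 [106  65 158]; 3.5 [107  66 158]; 5.0 [107  66 158]; 6.5 [107  67 158]; 8.0 [107  67 158]; 9.5 [107  67 157]; 11.0 [106  66 157]; 12.5 [106  66 157]; 14.0 [106  65 158]; 15.5 [106  65 158]; 17.0 [105  65 158]; 18.5 [105  64 158]; 20.0 [116  82 159]; 21.5 [135 114 161]; 23.0 [153 145 160]; 24.5 [135 137 139]; 26.0 [80 89 96]; 27.5 [26 37 51]; 29.0 [18 29 43]; 30.5 [21 31 45]; 32.0 [22 32 46]; 33.5 [22 32 46]; 35.0 [22 32 46]; 36.5 [22 32 46]; 38.0 [22 32 47]; 39.5 [25 36 53]; 41.0 [31 46 68]; 42.5 [40 60 88]; 44.0 [ 48  71 105]; 45.5 [ 48  72 105]; 47.0 [ 47  71 104]; 48.5 [ 49  72 103];
```

View pics/s2c.png

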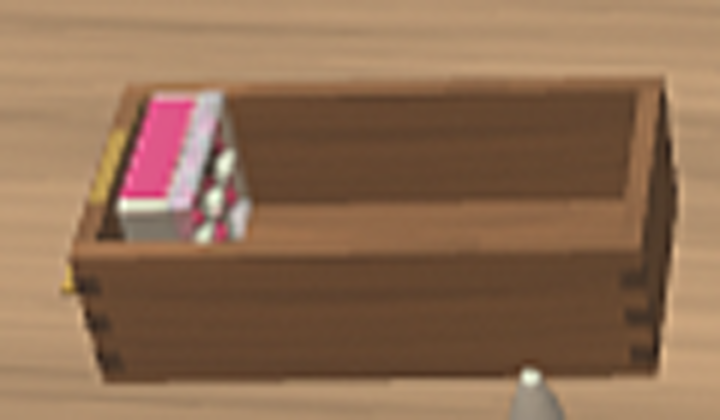

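Both views show pink flat against the near long wall, but with a gap of about 3 to 4 mm at the brass end. Opening the fingers too soon probably disturbed it, so I go back and push again, keeping them shut until clear.

```bash
python3 -c "
from h import *
go(glob(CASE,-.008,-.030),.10,CASE[2])"
```

```text
roll -0.239 shift [-60.3 286.3  63.3] rows>=7
```

Emit:
{"fn": "step_arm", "kwargs": {"commands": [{"translation": [0, 0, 0], "roll": -0.12}, {"translation": [0, 0, 0], "roll": -0.119}, {"translation": [-7.5, 35.8, 0], "roll": 0}, {"translation": [-7.5, 35.8, 0], "roll": 0}, {"translation": [-7.5, 35.8, 0], "roll": 0}, {"translation": [-7.5, 35.8, 0], "roll": 0}, {"translation": [-7.5, 35.8, 0], "roll": 0}, {"translation": [-7.5, 35.8, 0], "roll": 0}, {"translation": [-7.5, 35.8, 0], "roll": 0}, {"translation": [-7.5, 35.8, 0], "roll": 0}, {"translation": [0, 0, 30], "roll": 0}, {"translation": [0, 0, 33], "roll": 0}, {"translation": [0, 0, 0], "roll": 0}], "fingers": 0}}

```text
time: 9.12
tool_pos: [0.581, -0.2175, 0.0944]
tool_rot: [-3.136, 0.01, 0.088]
contact_force: [-1.5, 1.6, -0.9]
opening: 0.0097
grip_force: 0.0
```

```bash
python3 -c "
from h import *
s=observe();print(s['tool_pos'],s['opening'],toloc(CASE,s['tool_pos']),s['contact_force'])
go(glob(CASE,-.008,-.030),.019,CASE[2])"
```

```text
[ 0.5810365  -0.21753793  0.09440384] 0.009697110101984928 [-0.01332889 -0.03182118] [-1.49666032  1.61654805 -0.85359827]
roll -0.007 shift [ 5.3 -1.8 75.4] rows>=2
```

Emit:
{"fn": "step_arm", "kwargs": {"commands": [{"translation": [3, -1, 0], "roll": 0}, {"translation": [0, 0, 28], "roll": 0}, {"translation": [0, 0, 30], "roll": 0}, {"translation": [0, 0, 17], "roll": 0}, {"translation": [0, 4, 0], "roll": 0}, {"translation": [0, 4, 0], "roll": 0}, {"translation": [0, 3, 0], "roll": 0}, {"translation": [0, 3, 0], "roll": 0}, {"translation": [0, 2, 0], "roll": 0}, {"translation": [0, 0, 0], "roll": 0}]}}

```text
time: 9.95
tool_pos: [0.5909, -0.2319, 0.0269]
tool_rot: [3.14, -0.002, 0.091]
contact_force: [0.7, 0.9, -0.4]
opening: 0.0004
grip_force: 0.2
```

Emit:
{"fn": "step_arm", "kwargs": {"commands": [{"translation": [0, 2, 0], "roll": 0}, {"translation": [0, 2, 0], "roll": 0}, {"translation": [0, 0, 0], "roll": 0}]}}

```text
time: 10.2
tool_pos: [0.5906, -0.2326, 0.0262]
tool_rot: [-3.138, 0.0, 0.092]
contact_force: [-0.2, 10.8, 6.4]
opening: 0.0008
grip_force: 5.5
```

Emit:
{"fn": "step_arm", "kwargs": {"commands": [{"translation": [0, 2, 0], "roll": 0}, {"translation": [0, 2, 0], "roll": 0}, {"translation": [0, 0, 0], "roll": 0}]}}

```text
time: 10.45
tool_pos: [0.5904, -0.2325, 0.0261]
tool_rot: [-3.132, 0.002, 0.093]
contact_force: [-1.6, 24.9, 10.9]
opening: 0.0003
grip_force: 12.7
```

Emit:
{"fn": "step_arm", "kwargs": {"commands": [{"translation": [0, -4, 0], "roll": 0}, {"translation": [0, -4, 0], "roll": 0}, {"translation": [0, -5, 0], "roll": 0}, {"translation": [0, -5, 0], "roll": 0}, {"translation": [0, 0, -38], "roll": 0}, {"translation": [0, 0, -38], "roll": 0}, {"translation": [0, 0, -38], "roll": 0}, {"translation": [0, -38, 0], "roll": 0.121}, {"translation": [0, -38, 0], "roll": 0.118}, {"translation": [0, -38, 0], "roll": 0}, {"translation": [0, -38, 0], "roll": 0}, {"translation": [0, -38, 0], "roll": 0}, {"translation": [0, -38, 0], "roll": 0}, {"translation": [0, -38, 0], "roll": 0}, {"translation": [0, -38, 0], "roll": 0}, {"translation": [0, 0, 0], "roll": 0}]}}

```text
time: 11.78
tool_pos: [0.6204, 0.0868, 0.1394]
tool_rot: [-3.139, -0.0, -0.142]
contact_force: [-0.9, -0.7, -0.1]
opening: 0.0006
grip_force: 0.0
```

```bash
python3 - <<'E'
from h import *
a=cv2.imread("pics/t2.png");im=np.ascontiguousarray(read_camera("top")[:,:,::-1]);cv2.imwrite("pics/t3.png",im)
ys=np.arange(-.058,-.104,-.0015)
for I in(a,im):
    v=np.mean([prof(I,"top",x,ys,.065) for x in np.arange(-.03,.005,.003)],0);print([(round(y*1e3,1),int(w[2])) for y,w in zip(ys,v)])
# width of box from its end (x face) rows, same on initial picture along pink's frame
I=cv2.imread("pics/top0.png");yy=np.arange(.030,-.030,-.0015)
v=np.mean([prof(I,"top",x,yy,.066,PINK) for x in np.arange(-.025,.025,.005)],0);print("init",[(round(y*1e3,1),int(w[2])) for y,w in zip(yy,v)])
go(glob(RACK,-.027,.058),.11,RACK[2])
E
```

```text
[(np.float64(-58.0), 148), (np.float64(-59.5), 116), (np.float64(-61.0), 82), (np.float64(-62.5), 87), (np.float64(-64.0), 117), (np.float64(-65.5), 138), (np.float64(-67.0), 144), (np.float64(-68.5), 145), (np.float64(-70.0), 141), (np.float64(-71.5), 139), (np.float64(-73.0), 145), (np.float64(-74.5), 152), (np.float64(-76.0), 157), (np.float64(-77.5), 158), (np.float64(-79.0), 157), (np.float64(-80.5), 157), (np.float64(-82.0), 158), (np.float64(-83.5), 158), (np.float64(-85.0), 158), (np.float64(-86.5), 159), (np.float64(-88.0), 161), (np.float64(-89.5), 144), (np.float64(-91.0), 98), (np.float64(-92.5), 59), (np.float64(-94.0), 56), (np.float64(-95.5), 83), (np.float64(-97.0), 105), (np.float64(-98.5), 112), (np.float64(-100.0), 112), (np.float64(-101.5), 111), (np.float64(-103.0), 117)]
[(np.float64(-58.0), 143), (np.float64(-59.5), 136), (np.float64(-61.0), 99), (np.float64(-62.5), 79), (np.float64(-64.0), 98), (np.float64(-65.5), 129), (np.float64(-67.0), 142), (np.float64(-68.5), 145), (np.float64(-70.0), 145), (np.float64(-71.5), 141), (np.float64(-73.0), 141), (np.float64(
[... 855 characters left out ...]
142), (np.float64(9.0), 144), (np.float64(7.5), 140), (np.float64(6.0), 135), (np.float64(4.5), 140), (np.float64(3.0), 148), (np.float64(1.5), 153), (np.float64(-0.0), 154), (np.float64(-1.5), 154), (np.float64(-3.0), 154), (np.float64(-4.5), 153), (np.float64(-6.0), 153), (np.float64(-7.5), 153), (np.float64(-9.0), 154), (np.float64(-10.5), 155), (np.float64(-12.0), 154), (np.float64(-13.5), 126), (np.float64(-15.0), 95), (np.float64(-16.5), 88), (np.float64(-18.0), 88), (np.float64(-19.5), 89), (np.float64(-21.0), 89), (np.float64(-22.5), 89), (np.float64(-24.0), 89), (np.float64(-25.5), 89), (np.float64(-27.0), 89), (np.float64(-28.5), 89)]
roll 0.004 shift [ -71.3 -158.1   29.3] rows>=4
```

```bash
python3 - <<'E'
from h import *
im=cv2.imread("pics/t3.png");I=cv2.imread("pics/top0.png")
ys=np.arange(-.055,-.078,-.001)
v=np.mean([prof(im,"top",x,ys,.008) for x in np.arange(-.03,.015,.003)],0);print([(round(float(y*1e3),1),w.astype(int).tolist()) for y,w in zip(ys,v)])
yy=np.arange(.026,.004,-.001)
v=np.mean([prof(I,"top",x,yy,.008,PINK) for x in np.arange(-.02,.02,.004)],0);print("init",[(round(float(y*1e3),1),w.astype(int).tolist()) for y,w in zip(yy,v)])
sc=read_camera("scene")[:,:,::-1];cv2.imwrite("pics/s3.png",sc)
cv2.imwrite('pics/s3c.png',cv2.resize(sc[165:215,155:215],None,fx=12,fy=12,interpolation=cv2.INTER_CUBIC))
E
```

```text
[(-55.0, [42, 64, 95]), (-56.0, [42, 64, 95]), (-57.0, [42, 64, 95]), (-58.0, [42, 64, 95]), (-59.0, [41, 64, 95]), (-60.0, [41, 63, 95]), (-61.0, [40, 63, 94]), (-62.0, [40, 62, 94]), (-63.0, [48, 68, 96]), (-64.0, [68, 83, 104]), (-65.0, [96, 105, 118]), (-66.0, [121, 125, 132]), (-67.0, [130, 132, 137]), (-68.0, [125, 127, 132]), (-69.0, [112, 113, 122]), (-70.0, [93, 91, 113]), (-71.0, [71, 64, 106]), (-72.0, [61, 52, 103]), (-73.0, [79, 70, 111]), (-74.0, [113, 106, 128]), (-75.0, [140, 136, 142]), (-76.0, [147, 144, 142]), (-77.0, [131, 129, 128])]
init [(26.0, [37, 58, 88]), (25.0, [37, 58, 88]), (24.0, [37, 58, 88]), (23.0, [37, 58, 88]), (22.0, [37, 58, 88]), (21.0, [37, 58, 88]), (20.0, [37, 58, 88]), (19.0, [37, 58, 88]), (18.0, [36, 57, 88]), (17.0, [35, 57, 87]), (16.0, [34, 56, 86]), (15.0, [39, 59, 88]), (14.0, [57, 72, 95]), (13.0, [85, 94, 109]), (12.0, [112, 116, 123]), (11.0, [127, 128, 131]), (10.0, [126, 127, 131]), (9.0, [110, 108, 122]), (8.0, [84, 79, 108]), (7.0, [73, 65, 102]), (6.0, [89, 79, 113]), (5.0, [121, 111, 131])]
```

View pics/s3c.png

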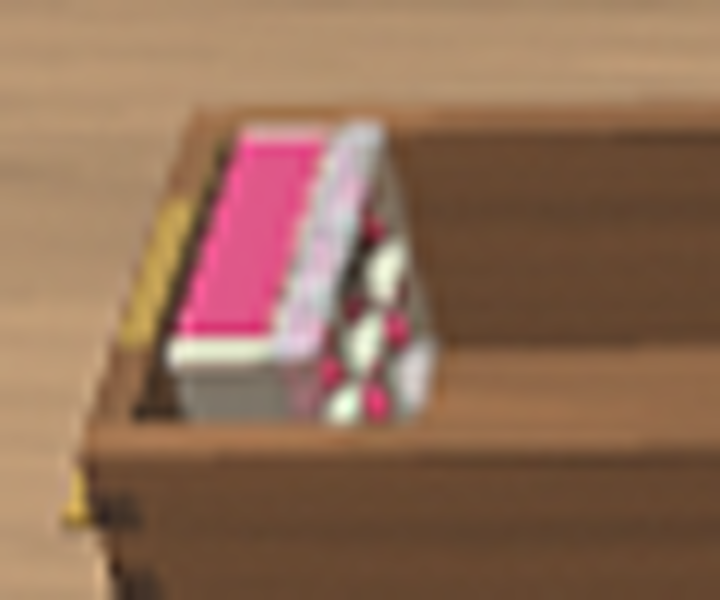

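Pink is upright but about 3.5 mm off the end wall. At full press the finger geometry put it on the wall, so it sprang back on the sudden release. I repeat with a light push and a slow release.

Emit:
{"fn": "step_arm", "kwargs": {"commands": [{"translation": [0, 0, 0], "roll": -0.12}, {"translation": [0, 0, 0], "roll": -0.119}, {"translation": [-7.3, 36, 0], "roll": 0}, {"translation": [-7.3, 36, 0], "roll": 0}, {"translation": [-7.3, 36, 0], "roll": 0}, {"translation": [-7.3, 36, 0], "roll": 0}, {"translation": [-7.3, 36, 0], "roll": 0}, {"translation": [-7.3, 36, 0], "roll": 0}, {"translation": [-7.3, 36, 0], "roll": 0}, {"translation": [-5, 36, 0], "roll": 0}, {"translation": [0, 0, 30], "roll": 0}, {"translation": [0, 0, 30], "roll": 0}, {"translation": [0, 0, 30], "roll": 0}, {"translation": [0, 0, 28], "roll": 0}, {"translation": [0, 0, 0], "roll": 0}, {"translation": [0, 0, 0], "roll": 0}]}}

```text
time: 13.22
tool_pos: [0.5893, -0.2127, 0.0206]
tool_rot: [-3.14, 0.003, 0.09]
contact_force: [0.8, -0.6, 0.2]
opening: 0.0006
grip_force: 0.0
```

```bash
python3 -c "
from h import *
s=observe();print(s['tool_pos'],s['opening'],toloc(CASE,s['tool_pos']),s['contact_force'])"
```

```text
[ 0.58926986 -0.2127456   0.02057152] 0.0005990430162752227 [-0.00467966 -0.02782799] [ 0.75459564 -0.58590789  0.18403091]
```

Emit:
{"fn": "step_arm", "kwargs": {"commands": [{"translation": [0, 4, 0], "roll": -0.005}, {"translation": [0, 4, 0], "roll": 0}, {"translation": [0, 3, 0], "roll": 0}, {"translation": [0, 2, 0], "roll": 0}, {"translation": [0, 2, 0], "roll": 0}, {"translation": [0, 1, 0], "roll": 0}, {"translation": [0, 1, 0], "roll": 0}, {"translation": [0, 1, 0], "roll": 0}, {"translation": [0, 0, 0], "roll": 0}]}}

```text
time: 13.97
tool_pos: [0.5926, -0.2295, 0.0215]
tool_rot: [-3.142, 0.0, 0.097]
contact_force: [0.8, 0.6, -0.1]
opening: 0.0008
grip_force: 0.3
```

Emit:
{"fn": "step_arm", "kwargs": {"commands": [{"translation": [0, 1, 0], "roll": 0}, {"translation": [0, 1, 0], "roll": 0}, {"translation": [0, 0, 0], "roll": 0}]}}

```text
time: 14.22
tool_pos: [0.5928, -0.2317, 0.0215]
tool_rot: [3.141, -0.0, 0.097]
contact_force: [0.4, 0.6, 0.6]
opening: 0.0002
grip_force: 0.3
```

Emit:
{"fn": "step_arm", "kwargs": {"commands": [{"translation": [0, 1, 0], "roll": 0}, {"translation": [0, 0.7, 0], "roll": 0}, {"translation": [0, 0, 0], "roll": 0}]}}

```text
time: 14.47
tool_pos: [0.5928, -0.232, 0.0215]
tool_rot: [-3.14, 0.001, 0.097]
contact_force: [-0.1, 5.0, 2.4]
opening: 0.0005
grip_force: 2.9
```

Emit:
{"fn": "step_arm", "kwargs": {"commands": [{"translation": [0, -0.5, 0], "roll": 0}, {"translation": [0, -0.5, 0], "roll": 0}, {"translation": [0, -0.5, 0], "roll": 0}, {"translation": [0, -0.5, 0], "roll": 0}, {"translation": [0, -0.5, 0], "roll": 0}, {"translation": [0, -1, 0], "roll": 0}, {"translation": [0, -1, 0], "roll": 0}, {"translation": [0, -3, 0], "roll": 0}, {"translation": [0, -5, 0], "roll": 0}, {"translation": [0, 0, -30], "roll": 0}, {"translation": [0, 0, -40], "roll": 0}, {"translation": [0, 0, -40], "roll": 0}, {"translation": [0, -38, 0], "roll": 0.121}, {"translation": [0, -38, 0], "roll": 0.118}, {"translation": [0, -38, 0], "roll": 0}, {"translation": [0, -38, 0], "roll": 0}, {"translation": [0, -38, 0], "roll": 0}, {"translation": [0, -38, 0], "roll": 0}, {"translation": [0, -38, 0], "roll": 0}, {"translation": [0, -38, 0], "roll": 0}]}}

```text
time: 16.13
tool_pos: [0.621, 0.0829, 0.1317]
tool_rot: [3.142, -0.0, -0.142]
contact_force: [0.9, -0.4, -0.2]
opening: 0.0003
grip_force: 0.0
```

```bash
cat >> h.py <<'E'
def gap(c="top",name="g"):
    im=np.ascontiguousarray(read_camera("top")[:,:,::-1]);cv2.imwrite("pics/%s.png"%name,im)
    ys=np.arange(-.030,-.104,-.001)
    v=np.mean([prof(im,"top",x,ys,.066) for x in np.arange(-.03,.005,.003)],0)[:,2]
    print("box/wall",[(round(float(y*1e3)),int(w)) for y,w in zip(ys,v) if y<-.084])
    v=np.mean([prof(im,"top",x,ys,.008) for x in np.arange(-.03,.015,.003)],0)[:,0]
    print("foot",[(round(float(y*1e3)),int(w)) for y,w in zip(ys,v) if y>-.075])
E
python3 - <<'E'
from h import *
gap(name="t4")
go(glob(RACK,-.027,.058),.11,RACK[2])
E
```

```text
box/wall [(-84, 158), (-85, 158), (-86, 158), (-87, 159), (-88, 161), (-89, 158), (-90, 144), (-91, 115), (-92, 84), (-93, 64), (-94, 65), (-95, 80), (-96, 96), (-97, 108), (-98, 112), (-99, 113), (-100, 112), (-101, 111), (-102, 114), (-103, 119)]
foot [(-30, 40), (-31, 40), (-32, 40), (-33, 40), (-34, 40), (-35, 41), (-36, 40), (-37, 41), (-38, 41), (-39, 41), (-40, 41), (-41, 41), (-42, 40), (-43, 41), (-44, 41), (-45, 41), (-46, 41), (-47, 41), (-48, 41), (-49, 41), (-50, 41), (-51, 41), (-52, 41), (-53, 41), (-54, 42), (-55, 42), (-56, 42), (-57, 42), (-58, 42), (-59, 41), (-60, 41), (-61, 40), (-62, 40), (-63, 48), (-64, 67), (-65, 96), (-66, 121), (-67, 130), (-68, 125), (-69, 112), (-70, 93), (-71, 71), (-72, 61), (-73, 79), (-74, 113)]
roll 0.009 shift [ -71.4 -151.6   21.7] rows>=4
```

```bash
python3 -c "
from h import *
go(glob(CASE,-.008,-.040),.10,CASE[2]+np.pi/2)"
```

```text
roll -1.803 shift [-310.6  -63.8   31.7] rows>=8
```

The stop is repeatable, so I test with the fingers turned 90°. That pushes a different finger face, lower and broader, and shows whether the box or the finger is what gets blocked.

Emit:
{"fn": "step_arm", "kwargs": {"commands": [{"translation": [0, 0, 0], "roll": -0.12}, {"translation": [0, 0, 0], "roll": -0.12}, {"translation": [0, 0, 0], "roll": -0.12}, {"translation": [0, 0, 0], "roll": -0.12}, {"translation": [0, 0, 0], "roll": -0.12}, {"translation": [0, 0, 0], "roll": -0.12}, {"translation": [0, 0, 0], "roll": -0.12}, {"translation": [0, 0, 0], "roll": -0.12}, {"translation": [0, 0, 0], "roll": -0.12}, {"translation": [0, 0, 0], "roll": -0.12}, {"translation": [0, 0, 0], "roll": -0.12}, {"translation": [0, 0, 0], "roll": -0.12}, {"translation": [0, 0, 0], "roll": -0.12}, {"translation": [0, 0, 0], "roll": -0.12}, {"translation": [0, 0, 0], "roll": -0.12}, {"translation": [0, 0, 0], "roll": 0}]}}

```text
time: 17.52
tool_pos: [0.621, 0.0808, 0.1315]
tool_rot: [-3.141, 0.0, 1.662]
contact_force: [0.5, -0.1, -0.4]
opening: 0.0004
grip_force: 0.0
```

Emit:
{"fn": "step_arm", "kwargs": {"commands": [{"translation": [-38.8, -8, 4], "roll": 0}, {"translation": [-38.8, -8, 4], "roll": 0}, {"translation": [-38.8, -8, 4], "roll": 0}, {"translation": [-38.8, -8, 4], "roll": 0}, {"translation": [-38.8, -8, 4], "roll": 0}, {"translation": [-38.8, -8, 4], "roll": 0}, {"translation": [-38.8, -8, 4], "roll": 0}, {"translation": [-38.8, -8, 4], "roll": 0}, {"translation": [0, 0, 0], "roll": 0}, {"translation": [0, 0, 0], "roll": 0}]}}

```text
time: 18.35
tool_pos: [0.5836, -0.2363, 0.0991]
tool_rot: [-3.141, -0.0, 1.65]
contact_force: [0.8, 0.5, 0.4]
opening: 0.0006
grip_force: 0.0
```

```bash
python3 -c "
from h import *
s=observe();print(s['time'],toloc(CASE,s['tool_pos']),s['qpos'])
go(glob(CASE,-.008,-.040),.015,CASE[2]+np.pi/2)"
```

```text
18.35 [-0.01252179 -0.0507071 ] [-5.06268547e-01  6.47267915e-01  1.38162424e+00 -5.96334265e-05
  1.11319906e+00 -5.85834222e-01]
roll -0.015 shift [10.7  4.5 84.1] rows>=3
```

Emit:
{"fn": "step_arm", "kwargs": {"commands": [{"translation": [11, 4.5, 0], "roll": -0.015}, {"translation": [0, 0, 0], "roll": 0}, {"translation": [0, 0, 30], "roll": 0}, {"translation": [0, 0, 30], "roll": 0}, {"translation": [0, 0, 23], "roll": 0}, {"translation": [0, 0, 0], "roll": 0}, {"translation": [-4, 0, 0], "roll": 0}, {"translation": [-4, 0, 0], "roll": 0}, {"translation": [-3, 0, 0], "roll": 0}, {"translation": [-3, 0, 0], "roll": 0}, {"translation": [-1, 0, 0], "roll": 0}, {"translation": [0, 0, 0], "roll": 0}]}}

```text
time: 19.35
tool_pos: [0.59, -0.2383, 0.0175]
tool_rot: [3.14, 0.001, 1.672]
contact_force: [0.6, -0.4, -0.6]
opening: 0.0007
grip_force: 0.0
```

Emit:
{"fn": "step_arm", "kwargs": {"commands": [{"translation": [-1, 0, 0], "roll": 0}, {"translation": [-1, 0, 0], "roll": 0}, {"translation": [0, 0, 0], "roll": 0}]}}

```text
time: 19.6
tool_pos: [0.5897, -0.2397, 0.0166]
tool_rot: [-3.142, 0.0, 1.673]
contact_force: [0.4, 0.3, 0.4]
opening: 0.0005
grip_force: 0.3
```

Emit:
{"fn": "step_arm", "kwargs": {"commands": [{"translation": [-1, 0, 0], "roll": 0}, {"translation": [-1, 0, 0], "roll": 0}, {"translation": [0, 0, 0], "roll": 0}]}}

```text
time: 19.85
tool_pos: [0.5899, -0.2403, 0.0165]
tool_rot: [-3.141, -0.002, 1.673]
contact_force: [-0.8, 6.2, 2.8]
opening: 0.0004
grip_force: 3.2
```

```bash
python3 -c "
from h import *
s=observe();print(s['time'],toloc(CASE,s['tool_pos']),s['contact_force'])"
```

```text
19.85 [-0.00664596 -0.05528225] [-0.78864788  6.19004676  2.8159589 ]
```

Emit:
{"fn": "step_arm", "kwargs": {"commands": [{"translation": [0.5, 0, 0], "roll": 0}, {"translation": [0.5, 0, 0], "roll": 0}, {"translation": [0.5, 0, 0], "roll": 0}, {"translation": [0.5, 0, 0], "roll": 0}, {"translation": [0.5, 0, 0], "roll": 0}, {"translation": [1, 0, 0], "roll": 0}, {"translation": [3, 0, 0], "roll": 0}, {"translation": [6, 0, 0], "roll": 0}, {"translation": [0, 0, -35], "roll": 0}, {"translation": [0, 0, -40], "roll": 0}, {"translation": [0, 0, -40], "roll": 0}, {"translation": [38, 0, 0], "roll": 0}, {"translation": [38, 0, 0], "roll": 0}, {"translation": [38, 0, 0], "roll": 0}, {"translation": [38, 0, 0], "roll": 0}, {"translation": [38, 0, 0], "roll": 0}, {"translation": [38, 0, 0], "roll": 0}, {"translation": [38, 0, 0], "roll": 0}, {"translation": [38, 0, 0], "roll": 0}]}}

```text
time: 21.43
tool_pos: [0.5569, 0.0753, 0.1316]
tool_rot: [3.141, 0.0, 1.673]
contact_force: [1.4, 0.3, 0.3]
opening: 0.0002
grip_force: 0.0
```

```bash
python3 - <<'E'
from h import *
im=np.ascontiguousarray(read_camera("top")[:,:,::-1]);cv2.imwrite("pics/t5.png",im)
I0=cv2.imread("pics/top0.png")
def cross(y,v,t):
    i=np.where((v[:-1]-t)*(v[1:]-t)<0)[0]; return [round(float(1e3*(y[j]+(t-v[j])/(v[j+1]-v[j])*(y[j+1]-y[j]))),1) for j in i]
ys=np.arange(-.084,-.108,-.0005)
for x0 in(-.034,-.024,-.014,-.004,.006,.016):
    v=np.mean([prof(im,"top",x,ys,.065) for x in np.arange(x0-.004,x0+.005,.002)],0)
    print(x0,"red x100",cross(ys,v[:,2],100.),"min",int(v[:,2].min()),"green85",cross(ys,v[:,1],64.))
# outer/inner wall edges of +y end in initial picture
ys=np.arange(.08,.12,.001);v=np.mean([prof(I0,"top",x,ys,.064) for x in np.arange(-.03,.03,.004)],0);print([(round(float(y*1e3)),w.astype(int).tolist()) for y,w in zip(ys,v)])
ys=np.arange(-.085,-.115,-.001);v=np.mean([prof(I0,"top",x,ys,.064) for x in np.arange(.024,.036,.003)],0);print([(round(float(y*1e3)),w.astype(int).tolist()) for y,w in zip(ys,v)])
go(glob(RACK,-.027,.058),.12,RACK[2])
E
```

```text
-0.034 red x100 [-96.1, -101.9] min 90 green85 [-97.2]
-0.024 red x100 [-96.6, -101.6] min 91 green85 [-91.2, -99.1, -100.6]
-0.014 red x100 [] min 110 green85 []
-0.004 red x100 [] min 117 green85 []
0.006 red x100 [] min 111 green85 []
0.016 red x100 [] min 106 green85 []
[(80, [37, 58, 88]), (81, [37, 58, 88]), (82, [37, 58, 88]), (83, [37, 58, 88]), (84, [37, 58, 88]), (85, [37, 58, 88]), (86, [37, 58, 88]), (87, [37, 58, 88]), (88, [37, 58, 88]), (89, [37, 58, 88]), (90, [37, 58, 88]), (91, [37, 58, 88]), (92, [37, 58, 88]), (93, [37, 58, 88]), (94, [37, 58, 87]), (95, [37, 57, 86]), (96, [36, 56, 85]), (97, [36, 56, 84]), (98, [36, 56, 85]), (99, [36, 57, 85]), (100, [37, 57, 86]), (101, [36, 56, 84]), (102, [31, 48, 74]), (103, [22, 35, 55]), (104, [14, 24, 38]), (105, [11, 19, 31]), (106, [11, 18, 30]), (107, [10, 18, 29]), (108, [12, 20, 32]), (109, [22, 33, 48]), (110, [43, 61, 79]), (111, [64, 87, 110]), (112, [73, 99, 123]), (113, [74, 100, 125]), (114, [74, 99, 124]), (115, [73, 99, 124]), (116, [73, 98, 123]), (117, [73, 98, 123]), (118, [73, 98, 123]), (119, [73, 98, 123])]
[(-85, [21, 30, 44]), (-86, [21, 31, 44]), (-87, [21, 30, 44]), (-88, [20, 30, 43]), (-89, [21, 30, 43]), (-90, [21, 30, 43]), (-91, [21, 30, 43]), (-92, [20, 29, 43]), (-93, [22, 31, 45]), (-94, [25, 37, 54]), (-95, [30, 44, 64]), (-96, [34, 51, 74]), (-97, [37, 55, 80]), (-98, [38, 56, 82]), (-99, [38, 56, 82]), (-100, [37, 56, 82]), (-101, [38, 57, 83]), (-102, [42, 62, 88]), (-103, [51, 71, 96]), (-104, [59, 81, 104]), (-105, [63, 85, 108]), (-106, [65, 88, 111]), (-107, [67, 89, 112]), (-108, [67, 89, 112]), (-109, [66, 89, 111]), (-110, [66, 89, 111]), (-111, [65, 88, 111]), (-112, [65, 88, 110]), (-113, [65, 88, 110]), (-114, [65, 88, 110])]
roll 1.823 shift [  -7.7 -169.3   11.7] rows>=5
```

Emit:
{"fn": "step_arm", "kwargs": {"commands": [{"translation": [0, 0, 0], "roll": 0.1215}, {"translation": [0, 0, 0], "roll": 0.1215}, {"translation": [0, 0, 0], "roll": 0.1215}, {"translation": [0, 0, 0], "roll": 0.1215}, {"translation": [0, 0, 0], "roll": 0.1215}, {"translation": [0, 0, 0], "roll": 0.1215}, {"translation": [0, 0, 0], "roll": 0.1215}, {"translation": [0, 0, 0], "roll": 0.1215}, {"translation": [0, 0, 0], "roll": 0.1215}, {"translation": [0, 0, 0], "roll": 0.1215}, {"translation": [0, 0, 0], "roll": 0.1215}, {"translation": [0, 0, 0], "roll": 0.1215}, {"translation": [0, 0, 0], "roll": 0.1215}, {"translation": [0, 0, 0], "roll": 0.1215}, {"translation": [0, 0, 0], "roll": 0.122}], "fingers": 1.0}}

```text
time: 22.73
tool_pos: [0.5574, 0.0733, 0.1315]
tool_rot: [3.141, 0.0, -0.156]
contact_force: [-0.2, -0.6, -0.4]
opening: 0.0909
grip_force: 0.0
```

Emit:
{"fn": "step_arm", "kwargs": {"commands": [{"translation": [-1.5, -34, 2.3], "roll": 0}, {"translation": [-1.5, -34, 2.3], "roll": 0}, {"translation": [-1.5, -34, 2.3], "roll": 0}, {"translation": [-1.5, -34, 2.3], "roll": 0}, {"translation": [-1.5, -33, 2.3], "roll": 0}, {"translation": [0, 0, 0], "roll": 0}]}}

```text
time: 23.23
tool_pos: [0.5749, 0.247, 0.1194]
tool_rot: [-3.14, 0.0, -0.146]
contact_force: [-1.8, -0.4, -0.3]
opening: 0.0918
grip_force: 0.0
```

```bash
python3 - <<'E'
from h import *
gap(name="t6")
go(glob(RACK,-.027,.058),.12,RACK[2])
f=lambda a:np.clip(255*(a/255.)**.45,0,255).astype(np.uint8)
a=cv2.imread("pics/top0.png")[160:225,415:465];b=cv2.imread("pics/t6.png")[160:225,415:465]
s0=cv2.imread("pics/scene0.png")[165:215,155:205]
R=lambda z,k:cv2.resize(f(z),(350,k),interpolation=cv2.INTER_CUBIC)
cv2.imwrite("pics/enh.png",np.hstack([R(a,455),R(b,455)]))
E
```

```text
box/wall [(-84, 161), (-85, 162), (-86, 162), (-87, 162), (-88, 162), (-89, 162), (-90, 162), (-91, 163), (-92, 162), (-93, 153), (-94, 133), (-95, 117), (-96, 112), (-97, 112), (-98, 114), (-99, 115), (-100, 115), (-101, 114), (-102, 117), (-103, 122)]
foot [(-30, 42), (-31, 42), (-32, 42), (-33, 42), (-34, 42), (-35, 42), (-36, 42), (-37, 42), (-38, 42), (-39, 42), (-40, 42), (-41, 42), (-42, 42), (-43, 42), (-44, 42), (-45, 42), (-46, 42), (-47, 42), (-48, 43), (-49, 43), (-50, 42), (-51, 42), (-52, 43), (-53, 43), (-54, 43), (-55, 43), (-56, 43), (-57, 43), (-58, 43), (-59, 43), (-60, 43), (-61, 43), (-62, 43), (-63, 42), (-64, 41), (-65, 42), (-66, 51), (-67, 73), (-68, 103), (-69, 128), (-70, 134), (-71, 130), (-72, 118), (-73, 95), (-74, 72)]
roll 0.001 shift [-2.9 -5.8 -0.6] rows>=1
```

View pics/enh.png

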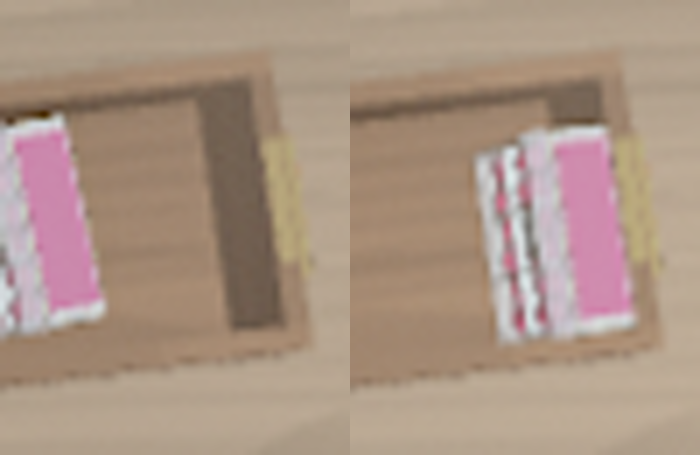

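The enlargement (left before, right now) shows the pink box tight in the corner, with no dark strip left by the brass wall. Next is blue: align and descend over the ends.

Emit:
{"fn": "step_arm", "kwargs": {"commands": [{"translation": [-3, -5.5, 0], "roll": 0}, {"translation": [0, 0, 0], "roll": 0}, {"translation": [0, 0, 30], "roll": 0}, {"translation": [0, 0, 30], "roll": 0}, {"translation": [0, 0, 20], "roll": 0}, {"translation": [0, 0, 11], "roll": 0}, {"translation": [0, 0, 0], "roll": 0}, {"translation": [0, 0, 0], "roll": 0}], "grip_force": 25}}

```text
time: 23.95
tool_pos: [0.5738, 0.2467, 0.0295]
tool_rot: [3.142, -0.0, -0.151]
contact_force: [-1.0, -0.1, 0.9]
opening: 0.0919
grip_force: 0.0
```

Emit:
{"fn": "step_arm", "kwargs": {"commands": [{"translation": [0, 0, 0], "roll": 0}, {"translation": [0, 0, 0], "roll": 0}, {"translation": [0, 0, 0], "roll": 0}, {"translation": [0, 0, 0], "roll": 0}, {"translation": [0, 0, 0], "roll": 0}, {"translation": [0, 0, 0], "roll": 0}], "fingers": 0, "grip_force": 25}}

```text
time: 24.45
tool_pos: [0.5742, 0.2479, 0.0301]
tool_rot: [-3.14, -0.002, -0.15]
contact_force: [0.6, 2.6, 6.5]
opening: 0.0657
grip_force: 25.0
```

```bash
python3 -c "
from h import *
s=observe();print(s['time'],toloc(RACK,s['tool_pos']),s['tool_pos'],s['contact_force'],s['opening'])"
```

```text
24.45 [-0.02519352  0.0555805 ] [0.5741898  0.24786279 0.03010531] [0.63351448 2.58595653 6.54026193] 0.06574409925479269
```

Emit:
{"fn": "step_arm", "kwargs": {"commands": [{"translation": [0, 0, -10], "roll": 0}, {"translation": [0, 0, -20], "roll": 0}, {"translation": [0, 0, -30], "roll": 0}, {"translation": [0, 0, -30], "roll": 0}, {"translation": [0, 0, -10], "roll": 0}, {"translation": [0, 0, 0], "roll": 0}]}}

```text
time: 24.95
tool_pos: [0.5748, 0.2476, 0.1321]
tool_rot: [-3.14, -0.005, -0.15]
contact_force: [0.4, 0.2, -1.8]
opening: 0.0659
grip_force: 25.0
```

```bash
python3 -c "
from h import *
s=observe();print(s['contact_force'],s['torque'],s['opening'])
go([.49,.0],.13)"
```

```text
[ 0.36374865  0.15779014 -1.83487961] [ 0.03363472 -0.02885866 -0.03857094] 0.0659353561079462
roll 0.000 shift [-46.8 257.5   2.1] rows>=7
```

Emit:
{"fn": "step_arm", "kwargs": {"commands": [{"translation": [-3, 15, 0], "roll": 0}, {"translation": [-5, 30, 0], "roll": 0}, {"translation": [-6, 34, 0], "roll": 0}, {"translation": [-6, 34, 0], "roll": 0}, {"translation": [-6, 34, 0], "roll": 0}, {"translation": [-6, 34, 0], "roll": 0}, {"translation": [-6, 34, 0], "roll": 0}, {"translation": [-6, 28, 0], "roll": 0}, {"translation": [-3, 15, 0], "roll": 0}, {"translation": [0, 0, 0], "roll": 0}]}}

```text
time: 25.78
tool_pos: [0.4859, -0.0032, 0.1272]
tool_rot: [3.141, 0.005, -0.154]
contact_force: [0.3, 0.5, -1.8]
opening: 0.0658
grip_force: 25.0
```

```bash
python3 - <<'E'
from h import *
s=observe();print(s['tool_pos'],s['contact_force'],s['torque'],s['opening'])
sc=read_camera("scene");cv2.imwrite("pics/s7.png",sc[:,:,::-1])
hsv=cv2.cvtColor(sc,cv2.COLOR_RGB2HSV);m=(hsv[...,0]>108)&(hsv[...,0]<128)&(hsv[...,1]>120)&(hsv[...,2]>60)
m[:, 480:]=0
n,l,st,ce=cv2.connectedComponentsWithStats(m.astype(np.uint8));print([(st[i].tolist(),ce[i].round(1).tolist()) for i in range(1,n) if st[i][4]>15])
E
```

```text
[ 0.48594194 -0.00321423  0.12720056] [ 0.25824797  0.4918037  -1.75717601] [0.05636376 0.05453592 0.05733165] 0.06578810747225596
[([280, 125, 27, 11, 174], [293.5, 130.0])]
```

Emit:
{"fn": "step_arm", "kwargs": {"commands": [{"translation": [0, 0, 30], "roll": 0}, {"translation": [0, 0, 30], "roll": 0}, {"translation": [0, 0, 30], "roll": 0}, {"translation": [0, 0, 15], "roll": 0}, {"translation": [0, 0, 4], "roll": 0}, {"translation": [0, 0, 0], "roll": 0}, {"translation": [0, 0, 0], "roll": 0}]}}

```text
time: 26.42
tool_pos: [0.4888, -0.0002, 0.0202]
tool_rot: [-3.142, -0.0, -0.149]
contact_force: [-0.6, -0.4, -1.0]
opening: 0.0659
grip_force: 25.0
```

Emit:
{"fn": "step_arm", "kwargs": {"commands": [{"translation": [0, 0, 2], "roll": 0}, {"translation": [0, 0, 2], "roll": 0}, {"translation": [0, 0, 0], "roll": 0}]}}

```text
time: 26.67
tool_pos: [0.4888, -0.0007, 0.0165]
tool_rot: [3.142, -0.001, -0.15]
contact_force: [0.7, -0.4, -1.7]
opening: 0.066
grip_force: 25.0
```

Emit:
{"fn": "step_arm", "kwargs": {"commands": [{"translation": [0, 0, 1.5], "roll": 0}, {"translation": [0, 0, 1.5], "roll": 0}, {"translation": [0, 0, 1.5], "roll": 0}, {"translation": [0, 0, 0], "roll": 0}]}}

```text
time: 27.0
tool_pos: [0.4885, -0.0008, 0.0119]
tool_rot: [3.142, -0.001, -0.15]
contact_force: [-1.2, -0.9, 2.7]
opening: 0.0658
grip_force: 25.0
```

Touchdown is where I predicted (TCP about 12 mm). I ease the grip and roll the box upright about its lower edge.

Emit:
{"fn": "step_arm", "kwargs": {"commands": [{"translation": [0, 0, 0], "roll": 0}, {"translation": [-2, 0, 0.5], "roll": 0}, {"translation": [-2, 0, 0.5], "roll": 0}, {"translation": [-2, 0, 0.5], "roll": 0}, {"translation": [-2, 0, 0.5], "roll": 0}, {"translation": [-2, 0, 0.7], "roll": 0}, {"translation": [-2, 0, 0.8], "roll": 0}, {"translation": [0, 0, 0], "roll": 0}], "grip_force": 6}}

```text
time: 27.67
tool_pos: [0.4757, 0.0011, 0.0077]
tool_rot: [3.141, 0.001, -0.15]
contact_force: [1.1, -0.8, 2.1]
opening: 0.0658
grip_force: 6.0
```

Emit:
{"fn": "step_arm", "kwargs": {"commands": [{"translation": [-2, 0, 0.9], "roll": 0}, {"translation": [-2, 0, 1], "roll": 0}, {"translation": [-2, 0, 1], "roll": 0}, {"translation": [-1, 0, 0.7], "roll": 0}, {"translation": [0, 0, 0], "roll": 0}]}}

```text
time: 28.08
tool_pos: [0.4689, 0.0022, 0.0041]
tool_rot: [3.141, 0.001, -0.15]
contact_force: [0.5, -0.2, 1.4]
opening: 0.0662
grip_force: 6.0
```

```bash
python3 - <<'E'
from h import *
s=observe();print(s['tool_pos'],s['contact_force'],s['opening'])
for c in("scene","top"):
    sc=read_camera(c);cv2.imwrite("pics/%s8.png"%c,sc[:,:,::-1])
    hsv=cv2.cvtColor(sc,cv2.COLOR_RGB2HSV);m=(hsv[...,0]>108)&(hsv[...,0]<128)&(hsv[...,1]>120)&(hsv[...,2]>60)
    n,l,st,ce=cv2.connectedComponentsWithStats(m.astype(np.uint8));L=[(st[i].tolist(),ce[i]) for i in range(1,n) if st[i][4]>15];print(L)
    for b,e in L: print(c,np.round(onz(c,[e],.058),4))
E
```

```text
[0.4688518  0.00220766 0.00408038] [ 0.5425358  -0.24293467  1.42022839] 0.06620225297283737
[([511, 122, 52, 23, 98], array([536.71428571, 133.41836735])), ([288, 159, 25, 8, 114], array([299.80701754, 162.53508772]))]
scene [[0.3199 0.584  0.058 ]]
scene [[ 4.83e-01 -4.00e-04  5.80e-02]]
[([42, 336, 59, 47, 233], array([ 71.65236052, 359.28755365]))]
top [[0.2484 0.5721 0.058 ]]
```

```bash
python3 -c "
import cv2
a=cv2.imread('pics/scene8.png')[130:200,260:345];b=cv2.imread('pics/top8.png')[180:270,270:370]
import numpy as np
A=cv2.resize(a,None,fx=9,fy=8,interpolation=cv2.INTER_CUBIC);cv2.imwrite('pics/v8.png',A)"
```

```text
(no output)
```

View pics/v8.png

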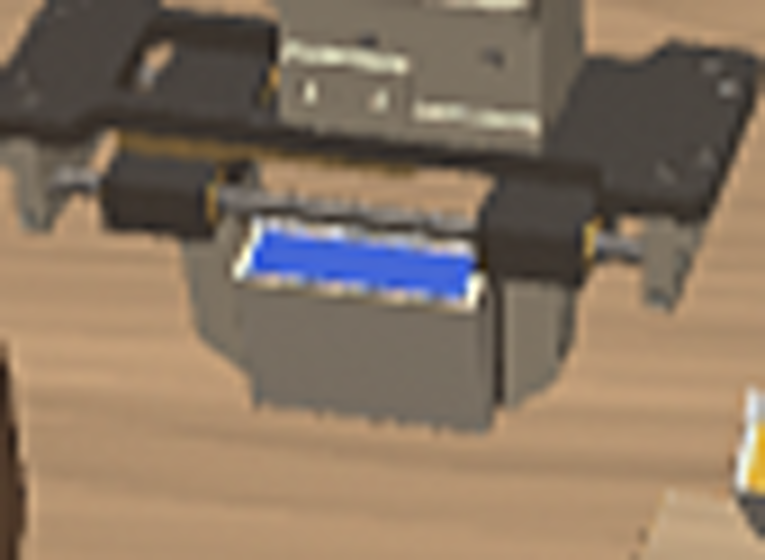

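```bash
python3 - <<'E'
from h import *
S=lambda L:[((u+.5)/9-.5+260,(v+.5)/8-.5+130) for u,v in L]
b=onz("scene",S([(250,405),(490,430)]),0.);print("bottom back edge",b,"len",np.linalg.norm(b[1]-b[0]))
for h in(.052,.054,.056,.057,.058,.059):
    t=onz("scene",S([(240,280),(475,302)]),h);d=(t-b).mean(0);print(h,d.round(4),"dist",np.linalg.norm(d).round(4),"tilt",np.rad2deg(np.arctan2(d[0],d[2])).round(1))
E
```

```text
bottom back edge [[ 4.80836087e-01 -3.33896709e-02 -1.11022302e-16]
 [ 4.87765459e-01  3.24124354e-02  0.00000000e+00]] len 0.06616595342026543
0.052 [ 0.004  -0.0009  0.052 ] dist 0.0522 tilt 4.4
0.054 [ 0.0065 -0.0005  0.054 ] dist 0.0544 tilt 6.9
0.056 [ 0.009  -0.0002  0.056 ] dist 0.0567 tilt 9.2
0.057 [0.0103 0.     0.057 ] dist 0.0579 tilt 10.2
0.058 [0.0115 0.0002 0.058 ] dist 0.0591 tilt 11.2
0.059 [0.0128 0.0004 0.059 ] dist 0.0604 tilt 12.2
```

Blue is still about 10° off upright with its edge on the table. I finish the roll.

Emit:
{"fn": "step_arm", "kwargs": {"commands": [{"translation": [-1.5, 0, 0.6], "roll": 0}, {"translation": [-1.5, 0, 0.6], "roll": 0}, {"translation": [-1.5, 0, 0.5], "roll": 0}, {"translation": [-1, 0, 0.3], "roll": 0}, {"translation": [0, 0, 0], "roll": 0}]}}

```text
time: 28.6
tool_pos: [0.4638, 0.003, 0.0023]
tool_rot: [3.141, 0.0, -0.15]
contact_force: [0.9, -0.5, 1.1]
opening: 0.0657
grip_force: 6.0
```

Emit:
{"fn": "step_arm", "kwargs": {"commands": [{"translation": [0, 0, 0], "roll": 0}, {"translation": [0, 0, 0], "roll": 0}, {"translation": [0, 0, 0], "roll": 0}], "grip_force": 3}}

```text
time: 28.85
tool_pos: [0.4637, 0.003, 0.0023]
tool_rot: [3.142, 0.001, -0.15]
contact_force: [-0.7, -0.1, 0.8]
opening: 0.0663
grip_force: 3.0
```

Emit:
{"fn": "step_arm", "kwargs": {"commands": [{"translation": [0, 0, 0], "roll": 0}, {"translation": [0, 0, 0], "roll": 0}, {"translation": [0, 0, -3], "roll": 0}, {"translation": [0, 0, -20], "roll": 0}, {"translation": [0, 0, -40], "roll": 0}, {"translation": [0, 0, -40], "roll": 0}, {"translation": [0, 0, 0], "roll": 0}], "fingers": 0.95}}

```text
time: 29.43
tool_pos: [0.4679, 0.0024, 0.1119]
tool_rot: [3.141, -0.012, -0.15]
contact_force: [1.4, 0.2, -0.0]
opening: 0.0871
grip_force: 0.0
```

```bash
python3 - <<'E'
from h import *
s=observe();print(s['tool_pos'],s['tool_rot'])
sc=read_camera("scene");cv2.imwrite("pics/scene9.png",sc[:,:,::-1]);tp=read_camera("top");cv2.imwrite("pics/top9.png",tp[:,:,::-1])
hsv=cv2.cvtColor(sc,cv2.COLOR_RGB2HSV);m=((hsv[...,0]>108)&(hsv[...,0]<128)&(hsv[...,1]>120)&(hsv[...,2]>60)).astype(np.uint8);m[:,:250]=0;m[:,400:]=0
c=max(cv2.findContours(m,0,2)[0],key=cv2.contourArea);r=cv2.minAreaRect(c);bx=cv2.boxPoints(r)
W=onz("scene",bx,.058);print("strip",W.round(4).tolist(),W.mean(0).round(4),[np.linalg.norm(W[i]-W[i-1]).round(4) for i in range(4)])
print(search_frame("scene","blue_box")[:4])
E
```

```text
[0.46794779 0.00243038 0.11186549] [ 3.14141721 -0.01156222 -0.14995828]
strip [[0.4762, -0.0273, 0.058], [0.4615, -0.028, 0.058], [0.4706, 0.0296, 0.058], [0.485, 0.0297, 0.058]] [0.4733 0.001  0.058 ] [np.float64(0.0577), np.float64(0.0147), np.float64(0.0583), np.float64(0.0144)]
[{'at': [0.4643, 0.3143, 0.0282], 'confidence': 0.76}, {'at': [0.4849, 0.0084, 0.0413], 'confidence': 0.64}, {'at': [0.4607, 0.1938, 0.031], 'confidence': 0.56}]
```

Strip measures 58 by 14.5 mm at z = 58 mm, so blue stands upright at about (0.468, 0.002) with yaw -0.15. I turn 90° to grip it by the faces.

Emit:
{"fn": "step_arm", "kwargs": {"commands": [{"translation": [0, 0, 0], "roll": -0.1208}, {"translation": [0, 0, 0], "roll": -0.1208}, {"translation": [0, 0, 0], "roll": -0.1208}, {"translation": [0, 0, 0], "roll": -0.1208}, {"translation": [0, 0, 0], "roll": -0.1208}, {"translation": [0, 0, 0], "roll": -0.1208}, {"translation": [0, 0, 0], "roll": -0.1208}, {"translation": [0, 0, 0], "roll": -0.1208}, {"translation": [0, 0, 0], "roll": -0.1208}, {"translation": [0, 0, 0], "roll": -0.1208}, {"translation": [0, 0, 0], "roll": -0.1208}, {"translation": [0, 0, 0], "roll": -0.1208}, {"translation": [0, 0, 0], "roll": -0.1208}, {"translation": [0, 0, 0], "roll": 0}], "fingers": 0.7}}

```text
time: 30.75
tool_pos: [0.4629, 0.0031, 0.1038]
tool_rot: [-3.138, 0.0, 1.424]
contact_force: [0.5, 0.8, -0.3]
opening: 0.0643
grip_force: 0.0
```

Emit:
{"fn": "step_arm", "kwargs": {"commands": [{"translation": [0, 0, 35], "roll": 0}, {"translation": [0, 0, 35], "roll": 0}, {"translation": [0, 0, 20], "roll": 0}, {"translation": [0, 0, 11], "roll": 0}, {"translation": [0, 0, 0], "roll": 0}]}}

```text
time: 31.17
tool_pos: [0.4618, 0.0033, 0.0015]
tool_rot: [-3.135, 0.0, 1.416]
contact_force: [0.4, 0.4, -0.4]
opening: 0.0643
grip_force: 0.0
```

Emit:
{"fn": "step_arm", "kwargs": {"commands": [{"translation": [0, 0, 0], "roll": 0}, {"translation": [0, 0, 0], "roll": 0}, {"translation": [0, 0, 0], "roll": 0}, {"translation": [0, 0, 0], "roll": 0}, {"translation": [0, 0, 0], "roll": 0}, {"translation": [0, 0, 0], "roll": 0}], "fingers": 0, "grip_force": 15}}

```text
time: 31.67
tool_pos: [0.4646, 0.0028, 0.0047]
tool_rot: [3.14, 0.0, 1.42]
contact_force: [-0.0, 0.6, -0.5]
opening: 0.0288
grip_force: 0.4
```

Emit:
{"fn": "step_arm", "kwargs": {"commands": [{"translation": [0, 0, 0], "roll": 0}, {"translation": [0, 0, 0], "roll": 0}, {"translation": [0, 0, 0], "roll": 0}, {"translation": [0, 0, -8], "roll": 0}, {"translation": [0, 0, -20], "roll": 0}, {"translation": [0, 0, -30], "roll": 0}, {"translation": [0, 0, -30], "roll": 0}, {"translation": [0, 0, -20], "roll": 0}, {"translation": [0, 0, 0], "roll": 0}]}}

```text
time: 32.42
tool_pos: [0.466, 0.0027, 0.1164]
tool_rot: [3.135, 0.0, 1.42]
contact_force: [0.4, 0.2, -0.7]
opening: 0.0278
grip_force: 15.0
```

Emit:
{"fn": "step_arm", "kwargs": {"commands": [{"translation": [0, 0, 0], "roll": 0.1205}, {"translation": [0, 0, 0], "roll": 0.1205}, {"translation": [0, 0, 0], "roll": 0.1205}, {"translation": [0, 0, 0], "roll": 0.1205}, {"translation": [0, 0, 0], "roll": 0.1205}, {"translation": [0, 0, 0], "roll": 0.1205}, {"translation": [0, 0, 0], "roll": 0.1205}, {"translation": [0, 0, 0], "roll": 0.1205}, {"translation": [0, 0, 0], "roll": 0.1205}, {"translation": [0, 0, 0], "roll": 0.1205}, {"translation": [0, 0, 0], "roll": 0.1205}, {"translation": [0, 0, 0], "roll": 0}]}}

```text
time: 33.42
tool_pos: [0.4631, 0.0031, 0.1115]
tool_rot: [-3.141, 0.002, 0.09]
contact_force: [-0.1, 0.4, -2.0]
opening: 0.0279
grip_force: 15.0
```

```bash
python3 -c "
from h import *
s=observe();print(s['contact_force'],s['opening'],s['grip_force'])
go(glob(CASE,.001,-.018),s['tool_pos'][2],CASE[2])"
```

```text
[-0.14795706  0.40432563 -1.96644437] 0.027896780513297494 15.001844465732574
roll -0.004 shift [110.9 216.9  -0. ] rows>=6
```

Emit:
{"fn": "step_arm", "kwargs": {"commands": [{"translation": [7, 13, 0], "roll": -0.004}, {"translation": [14, 27, 0], "roll": 0}, {"translation": [15, 30, 0], "roll": 0}, {"translation": [15, 30, 0], "roll": 0}, {"translation": [15, 30, 0], "roll": 0}, {"translation": [15, 30, 0], "roll": 0}, {"translation": [15, 29, 0], "roll": 0}, {"translation": [11, 20, 0], "roll": 0}, {"translation": [4, 8, 0], "roll": 0}, {"translation": [0, 0, 0], "roll": 0}, {"translation": [0, 0, 0], "roll": 0}]}}

```text
time: 34.33
tool_pos: [0.5949, -0.2013, 0.1114]
tool_rot: [-3.14, 0.002, 0.1]
contact_force: [0.1, 0.4, -2.2]
opening: 0.0281
grip_force: 15.0
```

```bash
python3 -c "
from h import *
s=observe();print(s['tool_pos'],toloc(CASE,s['tool_pos']),s['tool_rot'])
go(glob(CASE,.001,-.018),.014,CASE[2])"
```

```text
[ 0.59487852 -0.20130466  0.11135067] [ 0.00198461 -0.01696799] [-3.13993534e+00  2.28204721e-03  1.00199852e-01]
roll 0.006 shift [-1.   1.  97.4] rows>=3
```

Emit:
{"fn": "step_arm", "kwargs": {"commands": [{"translation": [-1, 1, 25], "roll": 0.005}, {"translation": [0, 0, 25], "roll": 0}, {"translation": [0, 0, 22], "roll": 0}, {"translation": [0, 0, 12], "roll": 0}, {"translation": [0, 0, 6], "roll": 0}, {"translation": [0, 0, 0], "roll": 0}, {"translation": [0, 0, 2], "roll": 0}, {"translation": [0, 0, 0], "roll": 0}]}}

```text
time: 35.0
tool_pos: [0.5957, -0.2033, 0.0216]
tool_rot: [3.14, -0.002, 0.094]
contact_force: [-0.4, -0.7, -2.5]
opening: 0.0282
grip_force: 15.0
```

Emit:
{"fn": "step_arm", "kwargs": {"commands": [{"translation": [0, 0, 2], "roll": 0}, {"translation": [0, 0, 2], "roll": 0}, {"translation": [0, 0, 1], "roll": 0}, {"translation": [0, 0, 0], "roll": 0}]}}

```text
time: 35.33
tool_pos: [0.595, -0.2033, 0.0154]
tool_rot: [3.142, 0.0, 0.094]
contact_force: [-0.1, 0.6, -1.7]
opening: 0.0278
grip_force: 15.0
```

Emit:
{"fn": "step_arm", "kwargs": {"commands": [{"translation": [0, 0, 1], "roll": 0}, {"translation": [0, 0, 1], "roll": 0}, {"translation": [0, 0, 1], "roll": 0}, {"translation": [0, 0, 0], "roll": 0}]}}

```text
time: 35.67
tool_pos: [0.5951, -0.2033, 0.0127]
tool_rot: [3.141, -0.0, 0.094]
contact_force: [-0.2, 0.6, 1.5]
opening: 0.0279
grip_force: 15.0
```

Blue is down on the floor of the case. I slide it to the near long wall.

Emit:
{"fn": "step_arm", "kwargs": {"commands": [{"translation": [-2, 0, 0], "roll": 0}, {"translation": [-2, 0, 0], "roll": 0}, {"translation": [-2, 0, 0], "roll": 0}, {"translation": [-1, 0, 0], "roll": 0}, {"translation": [0, 0, 0], "roll": 0}]}}

```text
time: 36.08
tool_pos: [0.5881, -0.2041, 0.0128]
tool_rot: [3.141, -0.001, 0.094]
contact_force: [0.3, 0.7, 3.6]
opening: 0.0277
grip_force: 15.0
```

Emit:
{"fn": "step_arm", "kwargs": {"commands": [{"translation": [-1, 0, 0], "roll": 0}, {"translation": [-1, 0, 0], "roll": 0}, {"translation": [0, 0, 0], "roll": 0}]}}

```text
time: 36.33
tool_pos: [0.587, -0.2042, 0.0128]
tool_rot: [3.141, -0.002, 0.094]
contact_force: [4.2, -0.2, 2.4]
opening: 0.0282
grip_force: 15.0
```

Emit:
{"fn": "step_arm", "kwargs": {"commands": [{"translation": [-0.5, 0, 0], "roll": 0}, {"translation": [0, 0, 0], "roll": 0}]}}

```text
time: 36.5
tool_pos: [0.587, -0.2042, 0.0128]
tool_rot: [3.14, -0.003, 0.094]
contact_force: [5.9, 0.6, 0.6]
opening: 0.028
grip_force: 15.0
```

Emit:
{"fn": "step_arm", "kwargs": {"commands": [{"translation": [0, 0, 0], "roll": 0}, {"translation": [0, 0, 0], "roll": 0}, {"translation": [0, 0, 0], "roll": 0}, {"translation": [0, 0, -10], "roll": 0}, {"translation": [0, 0, -30], "roll": 0}, {"translation": [0, 0, -35], "roll": 0}, {"translation": [0, 0, -20], "roll": 0}, {"translation": [0, -20, 0], "roll": 0}, {"translation": [0, -22, 0], "roll": 0}, {"translation": [0, 0, 0], "roll": 0}], "fingers": 0.42}}

```text
time: 37.33
tool_pos: [0.581, -0.1591, 0.1086]
tool_rot: [-3.14, 0.0, 0.096]
contact_force: [0.2, 1.5, 0.7]
opening: 0.0387
grip_force: 0.0
```

Emit:
{"fn": "step_arm", "kwargs": {"commands": [{"translation": [0, 0, 0], "roll": -0.1208}, {"translation": [0, 0, 0], "roll": -0.1208}, {"translation": [0, 0, 0], "roll": -0.1208}, {"translation": [0, 0, 0], "roll": -0.1208}, {"translation": [0, 0, 0], "roll": -0.1208}, {"translation": [0, 0, 0], "roll": -0.1208}, {"translation": [0, 0, 0], "roll": -0.1208}, {"translation": [0, 0, 0], "roll": -0.1208}, {"translation": [0, 0, 0], "roll": -0.1208}, {"translation": [0, 0, 0], "roll": -0.1208}, {"translation": [0, 0, 0], "roll": -0.1208}, {"translation": [0, 0, 0], "roll": -0.1208}, {"translation": [0, 0, 0], "roll": -0.1208}, {"translation": [0, 0, 0], "roll": 0}, {"translation": [0, 0, 0], "roll": 0}], "fingers": 0}}

```text
time: 38.58
tool_pos: [0.5815, -0.1626, 0.1077]
tool_rot: [-3.142, 0.0, 1.66]
contact_force: [-0.4, -0.2, 0.3]
opening: 0.0008
grip_force: 0.0
```

```bash
python3 -c "
from h import *
s=observe();print(s['time'],s['tool_pos'],toloc(CASE,s['tool_pos']),s['tool_rot'],s['opening'])
go(glob(CASE,-.008,.022),.017,CASE[2]+np.pi/2)"
```

```text
38.5833 [ 0.5815423  -0.16260037  0.10768015] [-0.00763601  0.02282297] [-3.14151217e+00  2.07247313e-04  1.66031779e+00] 0.0007506997854754892
roll -0.005 shift [-0.8 -0.4 90.7] rows>=3
```

Emit:
{"fn": "step_arm", "kwargs": {"commands": [{"translation": [0, 0, 30], "roll": -0.005}, {"translation": [0, 0, 30], "roll": 0}, {"translation": [0, 0, 20], "roll": 0}, {"translation": [0, 0, 10], "roll": 0}, {"translation": [0, 0, 0], "roll": 0}, {"translation": [-7, 0, 0], "roll": 0}, {"translation": [-6, 0, 0], "roll": 0}, {"translation": [-4, 0, 0], "roll": 0}, {"translation": [-4, 0, 0], "roll": 0}, {"translation": [-4, 0, 0], "roll": 0}, {"translation": [-4, 0, 0], "roll": 0}, {"translation": [-4, 0, 0], "roll": 0}, {"translation": [-4, 0, 0], "roll": 0}, {"translation": [-4, 0, 0], "roll": 0}, {"translation": [-3, 0, 0], "roll": 0}, {"translation": [-2, 0, 0], "roll": 0}, {"translation": [0, 0, 0], "roll": 0}, {"translation": [0, 0, 0], "roll": 0}]}}

```text
time: 40.08
tool_pos: [0.586, -0.2083, 0.0173]
tool_rot: [-3.141, 0.0, 1.669]
contact_force: [0.5, -0.8, 0.3]
opening: 0.0007
grip_force: 0.0
```

Emit:
{"fn": "step_arm", "kwargs": {"commands": [{"translation": [-1, 0, 0], "roll": 0}, {"translation": [-1, 0, 0], "roll": 0}, {"translation": [0, 0, 0], "roll": 0}]}}

```text
time: 40.33
tool_pos: [0.5863, -0.2101, 0.0173]
tool_rot: [-3.141, -0.0, 1.669]
contact_force: [-0.2, -0.5, 0.7]
opening: 0.0005
grip_force: 0.0
```

```bash
python3 -c "
from h import *
s=observe();print(s['time'],s['tool_pos'],toloc(CASE,s['tool_pos']),s['tool_rot'],s['contact_force'])"
```

```text
40.3333 [ 0.58626208 -0.21009337  0.01730593] [-0.00742347 -0.0249035 ] [-3.14133422e+00 -1.63071086e-05  1.66912877e+00] [-0.1596911  -0.50293833  0.69304888]
```

Emit:
{"fn": "step_arm", "kwargs": {"commands": [{"translation": [-1, 0, 0], "roll": 0}, {"translation": [-1, 0, 0], "roll": 0}, {"translation": [-1, 0, 0], "roll": 0}, {"translation": [0, 0, 0], "roll": 0}]}}

```text
time: 40.67
tool_pos: [0.5866, -0.2125, 0.0173]
tool_rot: [-3.141, -0.001, 1.669]
contact_force: [-0.5, 2.9, 0.4]
opening: 0.0006
grip_force: 1.8
```

Emit:
{"fn": "step_arm", "kwargs": {"commands": [{"translation": [-1, 0, 0], "roll": 0}, {"translation": [0, 0, 0], "roll": 0}]}}

```text
time: 40.83
tool_pos: [0.5866, -0.2125, 0.0174]
tool_rot: [-3.141, -0.002, 1.669]
contact_force: [0.3, 7.6, 1.6]
opening: 0.0009
grip_force: 3.8
```

Stopped exactly at the expected place. I release slowly, clear the area and check.

Emit:
{"fn": "step_arm", "kwargs": {"commands": [{"translation": [0.5, 0, 0], "roll": 0}, {"translation": [0.5, 0, 0], "roll": 0}, {"translation": [0.5, 0, 0], "roll": 0}, {"translation": [0.5, 0, 0], "roll": 0}, {"translation": [0.5, 0, 0], "roll": 0}, {"translation": [1, 0, 0], "roll": 0}, {"translation": [3, 0, 0], "roll": 0}, {"translation": [6, 0, 0], "roll": 0}, {"translation": [0, 0, -35], "roll": 0}, {"translation": [0, 0, -40], "roll": 0}, {"translation": [0, 0, -40], "roll": 0}, {"translation": [38, 0, 0], "roll": 0}, {"translation": [38, 0, 0], "roll": 0}, {"translation": [38, 0, 0], "roll": 0}, {"translation": [38, 0, 0], "roll": 0}, {"translation": [38, 0, 0], "roll": 0}, {"translation": [38, -10, 0], "roll": 0}, {"translation": [38, -10, 0], "roll": 0}, {"translation": [38, -10, 0], "roll": 0}, {"translation": [38, -10, 0], "roll": 0}]}}

```text
time: 42.5
tool_pos: [0.5109, 0.1367, 0.1325]
tool_rot: [3.141, 0.0, 1.669]
contact_force: [0.7, 0.4, 0.6]
opening: 0.0004
grip_force: 0.0
```

Emit:
{"fn": "step_arm", "kwargs": {"commands": [{"translation": [35, 0, 0], "roll": 0}, {"translation": [35, 0, 0], "roll": 0}, {"translation": [0, 0, 0], "roll": 0}]}}

```text
time: 42.75
tool_pos: [0.5038, 0.2102, 0.1327]
tool_rot: [3.141, -0.002, 1.674]
contact_force: [0.0, -0.9, 0.1]
opening: 0.0003
grip_force: 0.0
```

```bash
python3 - <<'E'
from h import *
im=np.ascontiguousarray(read_camera("top")[:,:,::-1]);cv2.imwrite("pics/t10.png",im)
def strip(lo,hi):
    hsv=cv2.cvtColor(im,cv2.COLOR_BGR2HSV);m=((hsv[...,0]>lo)&(hsv[...,0]<hi)&(hsv[...,1]>90)).astype(np.uint8);m[:,:340]=0;m[:,480:]=0
    c=max(cv2.findContours(m,0,2)[0],key=cv2.contourArea);r=cv2.minAreaRect(c);W=toloc(CASE,onz("top",cv2.boxPoints(r),.066));print("strip corners mm",(W*1e3).round(1).tolist(),(W.mean(0)*1e3).round(1))
strip(108,130);strip(150,178)
ys=np.arange(-.02,-.100,-.001);v=np.mean([prof(im,"top",x,ys,.066) for x in np.arange(-.03,.005,.003)],0)
print([(round(float(y*1e3)),w.astype(int).tolist()) for y,w in zip(ys,v)][::2])
xs=np.arange(-.052,.036,.002);v=np.mean([prof(im,"top",xs,y,.066) for y in(-.064,-.061,-.058)],0);print("x",[(round(float(y*1e3)),w.astype(int).tolist()) for y,w in zip(xs,v) if abs(y)>.015])
yy=np.arange(-.02,-.05,-.001);v=np.mean([prof(im,"top",x,yy,.008) for x in np.arange(-.03,.015,.003)],0)[:,0];print("foot",[(round(float(y*1e3)),int(w)) for y,w in zip(yy,v)])
for n in("glue","jar","amber_box"): print(n,[np.round(d["at"],3).tolist() for d in search_frame("top",n)][:2])
E
```

```text
strip corners mm [[21.7, -48.3], [22.1, -65.9], [-35.7, -65.8], [-36.1, -48.3]] [ -7.  -57.1]
strip corners mm [[21.3, -76.8], [21.7, -94.0], [-35.1, -93.8], [-35.5, -76.7]] [ -6.9 -85.3]
[(-20, [40, 62, 94]), (-22, [39, 61, 92]), (-24, [80, 92, 110]), (-26, [127, 129, 135]), (-28, [121, 120, 124]), (-30, [88, 68, 67]), (-32, [112, 89, 82]), (-34, [160, 156, 150]), (-36, [102, 98, 96]), (-38, [76, 70, 70]), (-40, [132, 119, 114]), (-42, [151, 131, 122]), (-44, [158, 133, 122]), (-46, [149, 134, 127]), (-48, [142, 115, 107]), (-50, [168, 83, 60]), (-52, [176, 78, 49]), (-54, [176, 78, 50]), (-56, [175, 78, 51]), (-58, [175, 78, 51]), (-60, [175, 77, 50]), (-62, [176, 77, 49]), (-64, [173, 82, 55]), (-66, [139, 100, 91]), (-68, [134, 123, 133]), (-70, [140, 128, 147]), (-72, [146, 130, 148]), (-74, [138, 130, 141]), (-76, [122, 111, 143]), (-78, [110, 76, 154]), (-80, [108, 66, 159]), (-82, [108, 66, 159]), (-84, [107, 66, 159]), (-86, [107, 66, 159]), (-88, [108, 66, 159]), (-90, [108, 65, 160]), (-92, [111, 72, 159]), (-94, [86, 79, 131]), (-96, [56, 81, 110]), (-98, [48, 86, 112])]

[... 394 characters left out ...]
83, 56]), (-16, [173, 82, 55]), (16, [174, 82, 55]), (18, [171, 76, 50]), (20, [173, 88, 65]), (22, [173, 126, 112]), (24, [152, 151, 149]), (26, [84, 102, 120]), (28, [42, 62, 93]), (30, [39, 59, 88]), (32, [40, 59, 87]), (34, [38, 56, 82])]
foot [(-20, 40), (-21, 41), (-22, 41), (-23, 41), (-24, 41), (-25, 41), (-26, 41), (-27, 41), (-28, 41), (-29, 41), (-30, 41), (-31, 41), (-32, 41), (-33, 41), (-34, 41), (-35, 40), (-36, 39), (-37, 38), (-38, 47), (-39, 74), (-40, 105), (-41, 125), (-42, 132), (-43, 127), (-44, 112), (-45, 94), (-46, 87), (-47, 95), (-48, 122), (-49, 151)]
glue [[0.731, -0.089, 0.067]]
jar [[0.74, 0.117, 0.046]]
amber_box [[0.566, 0.138, 0.068], [0.595, -0.261, 0.064]]
```

The strips are 28.2 mm apart, level at the near wall, with no gap at the end wall. The bystanders have not moved.

```bash
python3 -c "
from cell import *
print(hand_in())"
```

```text
the job is handed in; nothing more can be done
None
```

The job is handed in at about 43 s of the 72 s allowed: pink is tight in its corner, blue is filed on edge against it with its strip up, and the glue, jar and amber box measured where they started.

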